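# Make up the tint service tray

### The job

Make up the black service tray for a root touch-up: lay the long tint carton in the carton channel and the tint brush on the ribbed brush bed, each along its bay, stand the bottle with the flat cap in the holder with the small pocket and the open measuring beaker in the holder with the large pocket. Set everything down rather than dropping it and keep the bottle and beaker upright. The short carton, the bottle with the nozzle and the closed jar are not for this client: leave them standing where they are.

Things in the scene. Friction and masses are not known exactly. Their poses are not given: they have to be found in the camera images.
- long_carton: TO GATHER. The long white tint carton with a dull olive printed band: a closed box 150 x 36 x 36 mm lying flat, about 90 g. Origin: centre of its underside; x along its length, z up.
- brush: TO GATHER. The black tint brush lying flat, 176 mm long, about 45 g. Origin: underside, at the middle of its length, close to its balance point; x along the handle towards the bristles, z up. Handle 16 mm high and, from x = -31 to +31 mm, 16 mm wide (grip here); the tail to x = -88 mm is 12 wide. Head with bristles, x = +41 to +88 mm: 36 wide, 14 high.
- cap_bottle: TO GATHER. The small white round developer bottle with a flat black screw cap: body 44 mm diameter and 58 mm high, cap 26 mm diameter, 80 mm high over all, about 80 g, standing. Origin: centre of its underside, z up.
- beaker: TO GATHER. The open white measuring beaker (empty, you look into it from above): 58 mm outside diameter at the foot, 61 mm at half height, 64 mm at the rim, 70 mm high, 3.5 mm wall, about 60 g, standing, with a small pouring lip at +x. Origin: centre of its underside, z up.
- tray: Black service tray, fixed, 204 (x) by 258 (y) mm; origin: centre of its underside. Rims and dividers 18 mm high. BRUSH BED, ribbed: centre y = +89 mm, 196 (x) by 72 wide, floor 14 mm above the counter. CARTON CHANNEL: centre y = +20 mm, 196 (x) by 58 wide, floor 4 mm above the counter. Beyond a broad ridge, at y = -77 mm, the two grey holders at x = -48 and +48 mm, either way round.
- small_holder: Grey square drop-in holder in the tray, 94 x 94 mm, with the SMALL pocket: 62 mm square, thick walls. Fixed. Origin: centre of its underside, 4 mm above the counter; x, y along its sides; pocket floor 4 mm and rim 22 mm above the origin. The pocket is central. The capped bottle's place.
- large_holder: Grey square drop-in holder in the tray, 94 x 94 mm, with the LARGE pocket: 82 mm square, thin walls. Fixed. Origin: centre of its underside, 4 mm above the counter; x, y along its sides; pocket floor 4 mm and rim 22 mm above the origin. The pocket is central. The beaker's place.
- short_carton: LOOK-ALIKE, leave it. A white carton with the same print and the same 36 x 36 mm section but only 90 mm long. Origin: centre of its underside; x along its length, z up.
- nozzle_bottle: LOOK-ALIKE, leave it. A white round bottle of the same 44 mm diameter but with a pointed white nozzle instead of a cap, 94 mm high over all, standing. Origin: centre of its underside, z up.
- jar: LOOK-ALIKE, leave it. A white round jar closed with a flat lid (grey disc on top), 64 mm diameter, 58 mm high, standing. Origin: centre of its underside, z up. (All other equipment on the counter is fixed and stands clear of the places used.)
Not all that is in view belongs to the job. What is shaped like the long_carton but blue, orange or red is not meant.

How it is judged:
By the outcome, as a careful person would: the job done as asked, in the order asked, and still so for the second after the job is handed in, with the robot touching nothing.
It also fails if it takes over 115 s, if anything falls off the work surface, if the arm or the gripper's body presses on something with over 40 N, if the wrist force passes 120 N, or if a joint passes its speed limit or range.

### The arm

A 6-joint arm with a two-finger parallel gripper is mounted at the origin on the work surface. World frame = base frame: x ahead of the robot, y to its left, z up, the work surface at z = 0. Lengths are in mm, angles in rad, forces in N, time in s.
With the tool pointing down it reaches from about 325 to 775 mm from the base axis. Payload 5.5 kg.
Tool frame: the origin (TCP) lies at the very end of the fingers, on their centre line; the grasp point (between the pads) lies 19 mm behind it (env.grip_depth is the distance from the TCP to the grasp point, in mm); y points along the fingers, x is the direction in which the jaws open and shut, and the axes are right-handed (so a half turn about y gives the same grasp; the last joint's range is limited). The gripper opens to 88 mm and grips with 3 to 60 N. Pads are 20 mm wide; open, the fingers measure 115 mm over their backs; the gripper's body (75 mm by 178 mm) begins 61 mm behind the grasp point.
Start: joints at [1.183, 0.091, 1.231, -0, 1.82, -0.057], TCP at [194.885, 567.482, 222.631] pointing down, gripper open.
Joint ranges: [-2.87, 2.87], [-0.86, 2.18], [0.17, 2.46], [-1.51, 4.65], [0.06, 2.69], [-2.65, 2.65]. Speed limits (rad/s): [2.57, 2.57, 3.01, 3.14, 3.14, 3.14].

### API

Orientations are given as a unit quaternion [x, y, z, w].
In Python, from cell import monitor, get_image, env gives the robot as it stands. The module is installed in compiled form; this text tells all that it offers.
- The arm moves only by the shell command python3 -m creep 'ROWS'. ROWS is JSON, a list of rows, each an object of numbers: "x", "y", "z": the shift along the tool's x, y, z in mm; "rx", "ry", "rz": the turn, a rotation vector about the tool's x, y, z in rad; "fingers": the finger opening in mm, from 0 to 87.8. In form: [{"x": .., "y": .., "z": .., "rx": .., "ry": .., "rz": .., "fingers": ..}, ...]. A call has 1 to 10 rows; each row is the pose to reach, as a shift and turn from the pose commanded when the call began, along the tool's axes at that moment; what a row does not reach only later rows make up. A row lasts 1/10 s, in which the tool goes at most 50 mm and 8.59 degrees, less where a joint would pass 70% of its speed; a pose out of reach is approached as far as the arm can. A call with a gripper value outside its range is refused whole. The fingers move at their own pace and stop on an object; the grip force is fixed at half the most. Time passes only in rows, so rows that repeat a pose let the fingers close. It gives the time, the measured TCP pose, the force and the opening at its end, in the units of the state.
- monitor.read_state(): the state, without advancing time (a new reading comes with each control period).
- get_image(name): name is "scene" or "top" or "wrist"; returns a dict with "color" (384x512x3 uint8, red, green, blue), "fovy" (degrees; the focal length in pixels is half the picture's height over the tangent of half this angle, whatever the lens; pixels are square), "cx", "cy" (the principal point, pixels), "dist_coeffs" ([k1, k2, p1, p2, k3] as OpenCV has them; the pictures are not rectified), "R" (3x3) and "t" (3): a world point X has camera coordinates R X + t; the wrist camera has in their place "tool_from_camera" (4x4, takes a point from camera to tool coordinates, whose origin is the TCP and whose axes are the tool frame's). Camera axes: x right, y down, z forward; pixel columns grow to the right and rows downward; lengths in mm; the calibration is good to about 2 mm. A picture is of the moment at which its call begins: read the wrist's pose just before it. There is no depth.
- env.close_job(): hands the job in, once; it reports no verdict.
The state is a dict: "time_s": time; "joints": joint angles; "dq": joint speeds; "joint_efforts": joint torques, N m; "ee_pos": TCP position; "tool_rot": TCP orientation; "ft_force": force on the tool from outside, world axes, zero at the start; "ft_torque": the same for the moment, N m; "width": finger opening in mm.
Only numpy, scipy, OpenCV 4.12 (cv2) and the standard library are available. Lean on these libraries where they do the work, as an engineer would, in place of code of your own. Each camera call takes 0.05 s, during which the arm holds its last target.

## Working session

There is one attempt and no reset: what is moved stays moved. The work goes in short steps, Python scripts to look and compute and a shell command to move; the robot and the scene stay as the last step left them, time stands still between calls to the robot, and variables do not carry over. Pictures are saved under pics/ and viewed, and the job is handed in when it is done.

```bash
mkdir -p pics; ls
python3 - <<'E'
from cell import monitor,get_image,env
import cv2,numpy as np
s=monitor.read_state();print(s)
for n in("scene","top","wrist"):
    g=get_image(n);cv2.imwrite(f"pics/{n}0.png",g["color"][:,:,::-1]);print(n,{k:(np.round(v,4).tolist() if not np.isscalar(v) else v) for k,v in g.items() if k!="color"})
print(monitor.read_state()["time_s"],env.grip_depth)
E
```

```text
pics
{'time_s': 0.0, 'joints': array([ 1.18329155e+00,  9.18512190e-02,  1.23185653e+00, -6.36253149e-05,
        1.81979349e+00, -5.66694713e-02]), 'dq': array([-5.15351179e-05,  7.64684111e-04,  6.97055750e-04,  2.46330182e-03,
       -1.45734276e-04,  7.73962679e-05]), 'joint_efforts': array([-3.24959947e-04, -4.46451867e+01, -4.06444108e+01,  6.98093581e-02,
        2.94139353e-02, -1.25624197e-04]), 'ee_pos': array([194.79482928, 567.19208676, 221.5280282 ]), 'tool_rot': array([ 0.57588869,  0.41027912, -0.41139689, -0.57513116]), 'ft_force': array([-0.57698609,  0.73605131,  0.95183942]), 'ft_torque': array([-0.03141432, -0.02452462, -0.03139904]), 'width': 87.61048255213557}
scene {'fovy': 48.893346096979705, 'cx': 255.60669739732015, 'cy': 196.72553158811033, 'dist_coeffs': [0.0359, 0.0, 0.0, 0.0, 0.0], 'R': [[-0.4114, 0.9115, 0.0046], [0.7259, 0.3307, -0.6031], [-0.5512, -0.2448, -0.7977]], 't': [385.8397, -271.5679, 1557.9143]}
top {'fovy': 42.76300241528214, 'cx': 253.55538671968338, 'cy': 187.29597155315034, 'dist_coeffs': [-0.1222, 0.0, 0.0, 0.0, 0.0], 'R': [[0.0001, -1.0, -0.0014], [-0.9916, 0.0001, -0.1293], [0.1293, 0.0014, -0.9916]], 't': [-186.8663, 524.284, 1846.8695]}
wrist {'fovy': 67.99468777542108, 'cx': 257.74711917791615, 'cy': 189.49277378012258, 'dist_coeffs': [-0.0304, 0.0, 0.0, 0.0, 0.0], 'tool_from_camera': [[1.0, 0.0005, 0.0007, -0.1965], [-0.0006, -0.2549, 0.967, -162.3707], [0.0007, -0.967, -0.2549, 69.5307], [0.0, 0.0, 0.0, 1.0]]}
0.15 18.700000000000003
```

View pictures.

View pics/scene0.png

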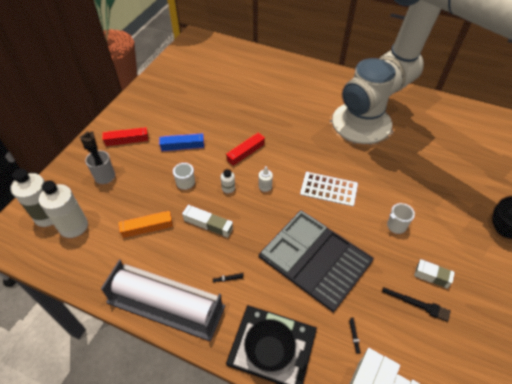

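View pics/top0.png

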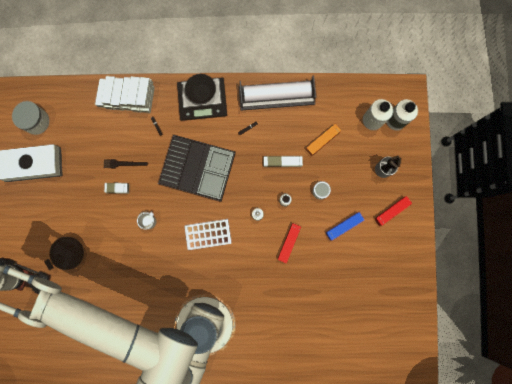

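View pics/wrist0.png

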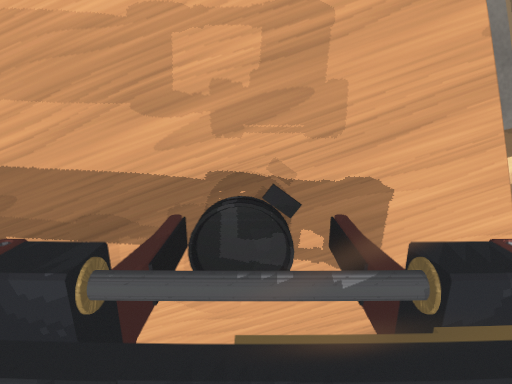

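Run:
```python
from scipy.spatial.transform import Rotation as R
from cell import monitor
print(R.from_quat(monitor.read_state()['tool_rot']).as_matrix().round(4))
```

```text
[[ 3.248e-01 -5.000e-04 -9.458e-01]
 [ 9.458e-01 -1.400e-03  3.248e-01]
 [-1.500e-03 -1.000e+00  0.000e+00]]
```

```bash
cat > h.py <<'E'
from cell import monitor,get_image,env
import cv2,numpy as np
from scipy.spatial.transform import Rotation as Rot
def K(g):
    f=g["color"].shape[0]/2/np.tan(np.radians(g["fovy"])/2)
    return np.array([[f,0,g["cx"]],[0,f,g["cy"]],[0,0,1]])
def pose(s):
    T=np.eye(4);T[:3,:3]=Rot.from_quat(s["tool_rot"]).as_matrix();T[:3,3]=s["ee_pos"];return T
def cam(name):
    s=monitor.read_state();g=get_image(name);g["K"]=K(g);g["name"]=name
    if name=="wrist":
        W=pose(s)@np.asarray(g["tool_from_camera"]);M=np.linalg.inv(W);g["R"]=M[:3,:3];g["t"]=M[:3,3]
    g["R"]=np.asarray(g["R"]);g["t"]=np.asarray(g["t"]);return g
def ray(g,uv):
    p=cv2.undistortPoints(np.array(uv,float).reshape(-1,1,2),g["K"],np.array(g["dist_coeffs"])).reshape(-1,2)
    d=np.c_[p,np.ones(len(p))]@g["R"];o=-g["R"].T@g["t"];return o,d
def plane(g,uv,z):
    o,d=ray(g,uv);return o+d*((z-o[2])/d[:,2])[:,None]
def proj(g,X):
    return cv2.projectPoints(np.array(X,float).reshape(-1,3),cv2.Rodrigues(g["R"])[0],g["t"],g["K"],np.array(g["dist_coeffs"]))[0].reshape(-1,2)
def crop(g,x0,y0,x1,y1,k,fn):
    cv2.imwrite(fn,cv2.resize(g["color"][y0:y1,x0:x1,::-1],None,fx=k,fy=k,interpolation=cv2.INTER_CUBIC))
E
python3 - <<'E'
from h import *
g=cam("top");crop(g,95,120,345,265,3.2,"pics/top_c.png")
g=cam("scene");crop(g,100,140,260,260,4,"pics/sc_a.png");crop(g,250,160,460,330,3.5,"pics/sc_b.png")
E
```

```text
(no output)
```

View pics/top_c.png

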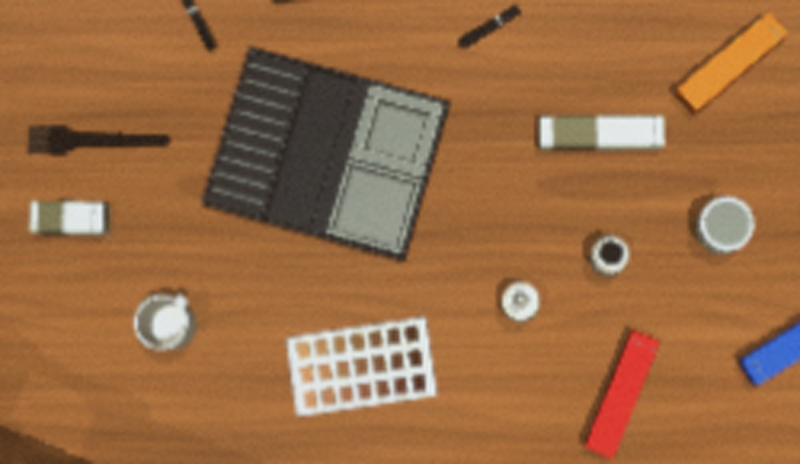

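View pics/sc_a.png

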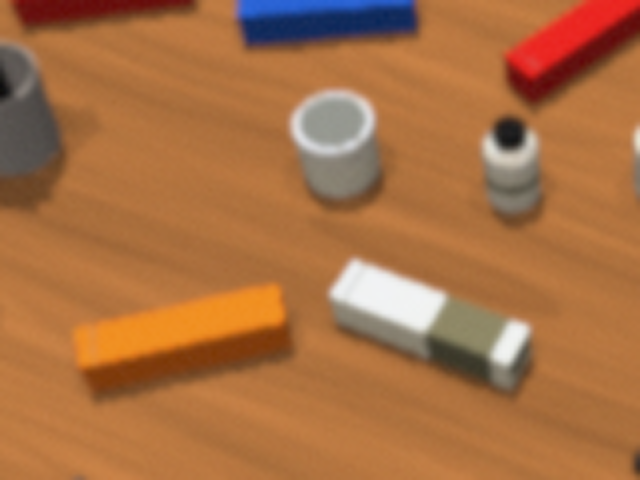

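View pics/sc_b.png

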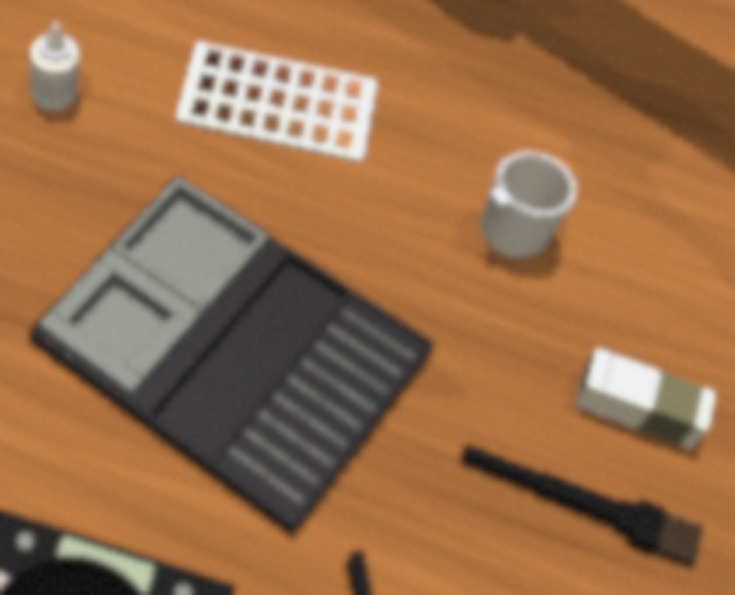

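Look-alike list (top pixels): long white cartons – long (282,161) vs short (116,188), with orange (323,139), blue (345,226) and red (290,242) boxes excluded. Bottles – flat black cap (285,199) vs nozzle (257,214). Round – open beaker with lip (147,220) vs grey-lidded jar (321,189). Brush (125,163) vs pens (157,126) and (248,128). Small pocket is the far holder (219,161), large pocket the near one (211,184). The crops confirm each choice. Now coarse positions.

Run:
```python
from h import *
g=cam("top")
f=lambda L:[(95+x/3.2,120+y/3.2) for x,y in L]
def P(n,L,z): print(n,plane(g,f(L),z).round(1)[:,:2].tolist())
P("carton top corners",[(540,117),(664,117),(664,148),(540,148)],36)
P("tray corners z18",[(250,48),(449,102),(405,260),(205,205)],18)
P("brush tail,head",[(169,140),(30,138)],12)
P("cap",[(612,252)],80)
P("beaker rim",[(164,322)],70)
P("jar",[(726,224)],58); P("nozzle tip",[(520,298)],94)
P("short",[(68,218)],36)
P("small pocket 4 corners z26",[(376,98),(434,112),(418,170),(361,155)],26)
P("large pocket 4 corners z26",[(348,168),(420,186),(403,250),(331,234)],26)
```

```text
carton top corners [[643.8, -226.3], [643.9, -376.2], [605.9, -375.7], [605.8, -226.2]]
tray corners z18 [[734.3, 130.3], [666.0, -115.5], [472.1, -63.5], [539.1, 180.7]]
brush tail,head [[620.5, 228.7], [623.6, 403.1]]
cap [[475.2, -308.9]]
beaker rim [[393.5, 215.8]]
jar [[510.8, -445.9]]
nozzle tip [[420.4, -201.5]]
short [[520.8, 344.4]]
small pocket 4 corners z26 [[669.4, -26.9], [652.0, -97.7], [580.6, -78.8], [599.1, -9.5]]
large pocket 4 corners z26 [[583.1, 6.0], [561.1, -81.4], [483.4, -61.5], [502.7, 25.5]]
```

```bash
cat >> h.py <<'E'
def need(x,y,z,deg):
    """print shift/turn in tool axes from the present pose to TCP (x,y,z), tool x at angle deg, tool y down"""
    s=monitor.read_state();T=pose(s);a=np.radians(deg)
    G=np.array([[np.cos(a),0,-np.sin(a)],[np.sin(a),0,np.cos(a)],[0,-1,0]])
    d=T[:3,:3].T@(np.array([x,y,z])-T[:3,3]);r=Rot.from_matrix(T[:3,:3].T@G).as_rotvec()
    ang=np.degrees(np.arctan2(T[1,0],T[0,0]))
    print("t",round(s["time_s"],2),"tcp",T[:3,3].round(1),"ang",ang.round(2),"w",round(s["width"],1),"| need xyz",d.round(1),"r",r.round(4),"dist",round(float(np.linalg.norm(d))))
E
python3 -c "
from h import *
need(625,-301,200,0)"
```

```text
t 0.3 tcp [194.8 567.4 222.2] ang 71.05 w 87.5 | need xyz [-681.6   22.7 -688.9] r [ 4.00e-04  1.24e+00 -6.00e-04] dist 969
```

```bash
python3 -m creep '[{"x":-680,"y":20,"z":-690,"ry":1.24},{"x":-680,"y":20,"z":-690,"ry":1.24},{"x":-680,"y":20,"z":-690,"ry":1.24},{"x":-680,"y":20,"z":-690,"ry":1.24},{"x":-680,"y":20,"z":-690,"ry":1.24},{"x":-680,"y":20,"z":-690,"ry":1.24},{"x":-680,"y":20,"z":-690,"ry":1.24},{"x":-680,"y":20,"z":-690,"ry":1.24},{"x":-680,"y":20,"z":-690,"ry":1.24},{"x":-680,"y":20,"z":-690,"ry":1.24}]'
python3 -c "
from h import *
need(625,-301,200,0)"
```

```text
t 0.3 tcp [194.8 567.4 222.2] ang 71.05 w 87.5 | need xyz [-681.6   22.7 -688.9] r [ 4.00e-04  1.24e+00 -6.00e-04] dist 969$[0]: bad value
```

```bash
python3 -m creep '[{"x":-35,"y":1,"z":-35,"rx":0,"ry":0.12,"rz":0,"fingers":87},{"x":-70,"y":2,"z":-70,"rx":0,"ry":0.24,"rz":0,"fingers":87}]'
python3 -c "
from h import *
need(625,-301,200,0)"
```

```text
time_s: 0.5
ee_pos: [238.2, 477.9, 219.3]
tool_rot: [0.621, 0.338, -0.339, -0.62]
ft_force: [1.6, 0.9, 1.6]
width: 87.3
t 0.5 tcp [238.2 477.9 219.3] ang 57.16 w 87.3 | need xyz [-444.6   20.5 -747.4] r [ 0.0013  0.9976 -0.0018] dist 870
```

```bash
python3 -m creep '[{"x":-445,"y":20,"z":-747,"rx":0,"ry":1.0,"rz":0,"fingers":87},{"x":-445,"y":20,"z":-747,"rx":0,"ry":1.0,"rz":0,"fingers":87},{"x":-445,"y":20,"z":-747,"rx":0,"ry":1.0,"rz":0,"fingers":87},{"x":-445,"y":20,"z":-747,"rx":0,"ry":1.0,"rz":0,"fingers":87},{"x":-445,"y":20,"z":-747,"rx":0,"ry":1.0,"rz":0,"fingers":87},{"x":-445,"y":20,"z":-747,"rx":0,"ry":1.0,"rz":0,"fingers":87},{"x":-445,"y":20,"z":-747,"rx":0,"ry":1.0,"rz":0,"fingers":87},{"x":-445,"y":20,"z":-747,"rx":0,"ry":1.0,"rz":0,"fingers":87},{"x":-445,"y":20,"z":-747,"rx":0,"ry":1.0,"rz":0,"fingers":87},{"x":-445,"y":20,"z":-747,"rx":0,"ry":1.0,"rz":0,"fingers":87}]'
python3 -c "
from h import *
need(625,-301,200,0)"
```

```text
time_s: 1.5
ee_pos: [462.0, 29.2, 209.4]
tool_rot: [-0.707, -0.0, -0.0, 0.707]
ft_force: [1.3, 0.8, 0.3]
width: 87.0
t 1.5 tcp [462.   29.2 209.4] ang -0.01 w 87.0 | need xyz [ 163.1    9.5 -330.1] r [-0.0001 -0.0002  0.0011] dist 368
```

```bash
python3 -m creep '[{"x":163,"y":10,"z":-330,"rx":0,"ry":0,"rz":0,"fingers":87},{"x":163,"y":10,"z":-330,"rx":0,"ry":0,"rz":0,"fingers":87},{"x":163,"y":10,"z":-330,"rx":0,"ry":0,"rz":0,"fingers":87},{"x":163,"y":10,"z":-330,"rx":0,"ry":0,"rz":0,"fingers":87},{"x":163,"y":10,"z":-330,"rx":0,"ry":0,"rz":0,"fingers":87},{"x":163,"y":10,"z":-330,"rx":0,"ry":0,"rz":0,"fingers":87},{"x":163,"y":10,"z":-330,"rx":0,"ry":0,"rz":0,"fingers":87},{"x":163,"y":10,"z":-330,"rx":0,"ry":0,"rz":0,"fingers":87},{"x":163,"y":10,"z":-330,"rx":0,"ry":0,"rz":0,"fingers":87}]'
python3 - <<'E'
from h import *
g=cam("wrist");cv2.imwrite("pics/w1.png",g["color"][:,:,::-1])
need(625,-301,200,0)
hsv=cv2.cvtColor(g["color"],cv2.COLOR_RGB2HSV)
for p in [(256,100),(256,150),(256,180),(230,160)]: print(p,hsv[p[1],p[0]],plane(g,[p],36).round(0))
E
```

```text
time_s: 2.4
ee_pos: [624.4, -301.4, 196.7]
tool_rot: [-0.707, 0.002, -0.0, 0.707]
ft_force: [0.2, 0.2, -0.3]
width: 86.9
t 2.45 tcp [ 624.3 -299.5  197.7] ang -0.09 w 86.8 | need xyz [ 0.7 -2.3 -1.5] r [-0.0012 -0.0015 -0.0018] dist 3
(256, 100) [ 14 131 128] [[ 622. -216.   36.]]
(256, 150) [28 45 80] [[ 622. -271.   36.]]
(256, 180) [105   4 245] [[ 622. -305.   36.]]
(230, 160) [ 13 136 184] [[ 592. -282.   36.]]
```

View pics/w1.png

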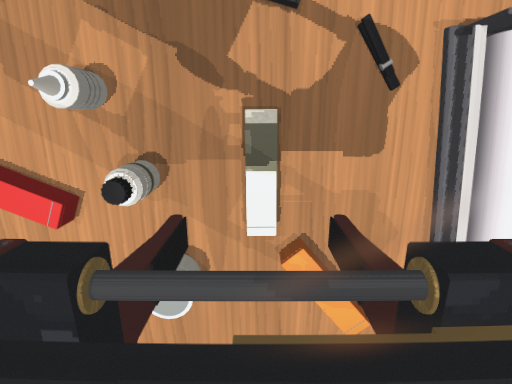

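```bash
cat >> h.py <<'E'
def lowsat(g,smax,roi,fn=None):
    hsv=cv2.cvtColor(g["color"],cv2.COLOR_RGB2HSV);m=(hsv[...,1]<smax).astype(np.uint8)*255
    r=np.zeros_like(m);x0,y0,x1,y1=roi;r[y0:y1,x0:x1]=m[y0:y1,x0:x1]
    c=max(cv2.findContours(r,cv2.RETR_EXTERNAL,cv2.CHAIN_APPROX_NONE)[0],key=cv2.contourArea)
    return c.reshape(-1,2).astype(float)
def rect(P):
    (c,(w,h),a)=cv2.minAreaRect(P[:,:2].astype(np.float32))
    if w<h: w,h,a=h,w,a+90
    return np.round(c,1),round(w,1),round(h,1),round((a+90)%180-90,2)
E
python3 - <<'E'
from h import *
g=cam("wrist")
c=lowsat(g,95,(235,95,290,240))
print(len(c),c.min(0),c.max(0)); print("carton rect z36 (c,len,wid,ang):",rect(plane(g,c,36)))
b=lowsat(g,95,(95,150,165,212)); print(b.min(0),b.max(0))
E
```

```text
310 [244. 110.] [277. 236.]
carton rect z36 (c,len,wid,ang): (array([ 627.6, -299.8]), 149.6, 36.9, -89.73)
[102. 161.] [160. 207.]
```

```bash
python3 -c "
from h import *
need(627.6,-299.8,18,0.3)"
```

```text
t 2.5 tcp [ 624.3 -298.4  198.7] ang -0.01 w 86.5 | need xyz [  3.4 180.6  -1.6] r [-0.0009 -0.0055 -0.0008] dist 181
```

```bash
python3 -m creep '[{"x":3,"y":45,"z":-1.5,"rx":0,"ry":-0.005,"rz":0,"fingers":87},{"x":3,"y":90,"z":-1.5,"rx":0,"ry":-0.005,"rz":0,"fingers":87},{"x":3,"y":130,"z":-1.5,"rx":0,"ry":-0.005,"rz":0,"fingers":87},{"x":3,"y":155,"z":-1.5,"rx":0,"ry":-0.005,"rz":0,"fingers":87},{"x":3,"y":170,"z":-1.5,"rx":0,"ry":-0.005,"rz":0,"fingers":87},{"x":3,"y":178,"z":-1.5,"rx":0,"ry":-0.005,"rz":0,"fingers":87},{"x":3,"y":180,"z":-1.5,"rx":0,"ry":-0.005,"rz":0,"fingers":87},{"x":3,"y":180,"z":-1.5,"rx":0,"ry":-0.005,"rz":0,"fingers":87}]'
python3 -c "
from h import *
need(627.6,-299.8,18,0.3)
g=cam('wrist');cv2.imwrite('pics/w2.png',g['color'][:,:,::-1])"
```

```text
time_s: 3.3
ee_pos: [628.3, -300.3, 21.0]
tool_rot: [0.708, 0.003, -0.001, -0.707]
ft_force: [0.0, -0.2, -0.9]
width: 86.8
t 3.3 tcp [ 628.3 -300.3   21. ] ang 0.31 w 86.8 | need xyz [-0.7  3.   0.5] r [0.0012 0.0001 0.0023] dist 3
```

View pics/w2.png

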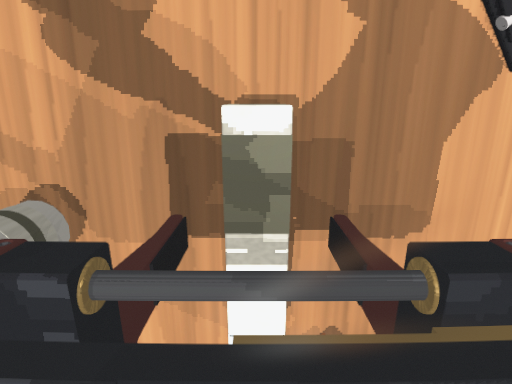

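```bash
python3 -m creep '[{"x":-0.5,"y":3,"z":0,"rx":0,"ry":0,"rz":0,"fingers":87},{"x":-0.5,"y":3,"z":0,"rx":0,"ry":0,"rz":0,"fingers":30},{"x":-0.5,"y":3,"z":0,"rx":0,"ry":0,"rz":0,"fingers":30},{"x":-0.5,"y":3,"z":0,"rx":0,"ry":0,"rz":0,"fingers":30},{"x":-0.5,"y":3,"z":0,"rx":0,"ry":0,"rz":0,"fingers":30},{"x":-0.5,"y":3,"z":0,"rx":0,"ry":0,"rz":0,"fingers":30},{"x":-0.5,"y":3,"z":0,"rx":0,"ry":0,"rz":0,"fingers":30},{"x":-0.5,"y":3,"z":0,"rx":0,"ry":0,"rz":0,"fingers":30}]'
python3 -c "
from h import *
need(627.6,-299.8,120,0)"
```

```text
time_s: 4.15
ee_pos: [627.0, -300.3, 16.1]
tool_rot: [0.707, 0.002, -0.002, -0.707]
ft_force: [0.8, -0.7, 0.2]
width: 35.8
t 4.15 tcp [ 627.  -300.3   16.1] ang 0.29 w 35.8 | need xyz [   0.6 -103.9    0.5] r [0.0001 0.005  0.0001] dist 104
```

```bash
python3 -m creep '[{"x":0,"y":-5,"z":0,"rx":0,"ry":0,"rz":0,"fingers":30},{"x":0,"y":-30,"z":0,"rx":0,"ry":0,"rz":0,"fingers":30},{"x":0,"y":-70,"z":0,"rx":0,"ry":0,"rz":0,"fingers":30},{"x":0,"y":-110,"z":0,"rx":0,"ry":0,"rz":0,"fingers":30},{"x":0,"y":-140,"z":0,"rx":0,"ry":0,"rz":0,"fingers":30}]'
python3 -c "
from h import *
need(608,52,200,75)"
```

```text
time_s: 4.65
ee_pos: [627.3, -300.4, 159.6]
tool_rot: [0.708, 0.003, -0.001, -0.707]
ft_force: [0.7, 0.4, 0.5]
width: 35.9
t 4.65 tcp [ 627.3 -300.4  159.6] ang 0.29 w 35.9 | need xyz [-17.4 -40.9 352.5] r [ 2.800e-03 -1.304e+00  1.200e-03] dist 355
```

```bash
python3 -m creep '[{"x":-2,"y":-10,"z":20,"rx":0,"ry":-0.13,"rz":0,"fingers":30},{"x":-4,"y":-20,"z":60,"rx":0,"ry":-0.26,"rz":0,"fingers":30},{"x":-6,"y":-30,"z":105,"rx":0,"ry":-0.39,"rz":0,"fingers":30},{"x":-8,"y":-40,"z":150,"rx":0,"ry":-0.52,"rz":0,"fingers":30},{"x":-10,"y":-40,"z":195,"rx":0,"ry":-0.65,"rz":0,"fingers":30},{"x":-12,"y":-40,"z":240,"rx":0,"ry":-0.78,"rz":0,"fingers":30},{"x":-14,"y":-40,"z":285,"rx":0,"ry":-0.92,"rz":0,"fingers":30},{"x":-16,"y":-40,"z":325,"rx":0,"ry":-1.06,"rz":0,"fingers":30},{"x":-17,"y":-40,"z":345,"rx":0,"ry":-1.19,"rz":0,"fingers":30},{"x":-17,"y":-40,"z":352,"rx":0,"ry":-1.3,"rz":0,"fingers":30}]'
python3 -m creep '[{"x":0,"y":0,"z":0,"rx":0,"ry":0,"rz":0,"fingers":30},{"x":0,"y":0,"z":0,"rx":0,"ry":0,"rz":0,"fingers":30}]'
python3 -c "
from h import *
need(608,52,200,75)
g=cam('wrist');cv2.imwrite('pics/w3.png',g['color'][:,:,::-1])"
```

```text
time_s: 5.65
ee_pos: [607.8, 54.4, 196.5]
tool_rot: [-0.56, -0.432, 0.431, 0.56]
ft_force: [0.0, -1.1, -0.5]
width: 35.6
time_s: 5.85
ee_pos: [608.2, 51.4, 196.3]
tool_rot: [0.563, 0.429, -0.429, -0.562]
ft_force: [-0.3, 0.2, -1.3]
width: 36.0
t 5.85 tcp [608.2  51.4 196.3] ang 74.61 w 36.0 | need xyz [ 0.5 -3.7  0.4] r [ 0.0002 -0.0068 -0.0003] dist 4
```

View pics/w3.png

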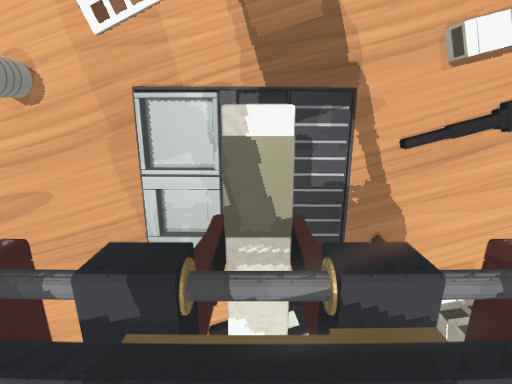

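Run:
```python
from h import *
g=cam("wrist");crop(g,120,75,370,250,3.2,"pics/w3c.png")
P=plane(g,[(134,88),(355,89),(149,240),(344,240)],18);print(P.round(1)[:,:2].tolist())
v=P[1]-P[0];print(np.linalg.norm(v),np.degrees(np.arctan2(v[1],v[0])))
for a,b in((2,0),(3,1)):
  v=P[a]-P[b];print(np.degrees(np.arctan2(v[1],v[0])))
```

```text
[[474.9, -58.7], [543.0, 184.0], [655.9, -109.3], [723.3, 136.0]]
252.05646679668132 74.32470608885876
-15.602694730473187
-14.89141811068432
```

View pics/w3c.png

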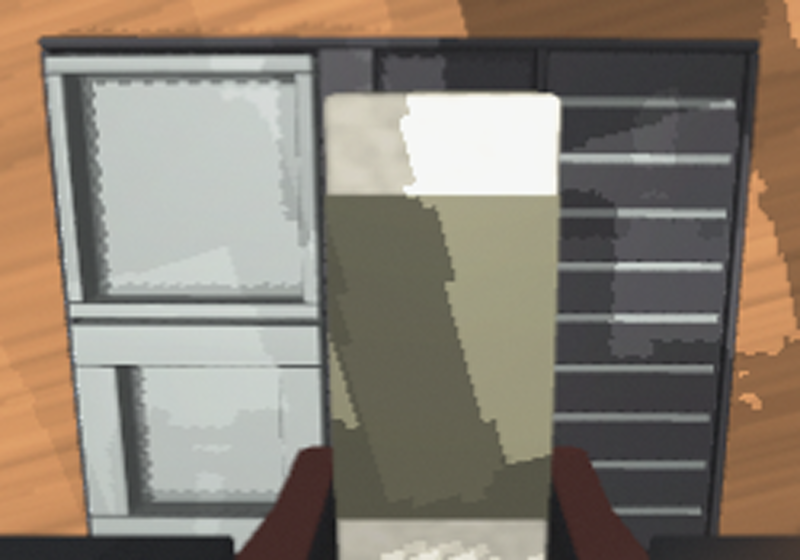

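Run:
```python
from h import *
g=cam("wrist")
f=lambda L:[(120+x/3.2-.3,75+y/3.2-.3) for x,y in L]
P=plane(g,f([(41,39),(758,42),(88,545),(716,545)]),18)[:,:2]
v=P[1]-P[0];print(P.round(1).tolist(),np.linalg.norm(v),np.degrees(np.arctan2(v[1],v[0])))
v=(P[2]+P[3])/2-(P[0]+P[1])/2;print("axis",np.degrees(np.arctan2(v[1],v[0])))
a=np.radians(-15.2);ux=np.array([np.cos(a),np.sin(a)]);uy=np.array([-ux[1],ux[0]])
m=(P[0]+P[1])/2;c=m+102*ux;print("tray c",c,"from side edges y-mid",((P[0]+P[1])/2@uy),((P[2]+P[3])/2@uy))
# large pocket corners at rim z=26 
Q=plane(g,f([(62,75),(302,72),(303,302),(85,300)]),26)[:,:2];print("large pocket",Q.round(1).tolist(),Q.mean(0),[np.linalg.norm(Q[i]-Q[i-1]).round(1) for i in range(4)])
print("pred",c-48*ux-77*uy)
print("channel c",c+20*uy)
# ridge/divider edges: channel walls at near end
W=plane(g,f([(376,60),(540,60)]),18)[:,:2];print("channel walls along uy rel c",(W-c)@uy)
# carton held: top face near edge corners
s=monitor.read_state();zc=s["ee_pos"][2]-17+36;C=plane(g,f([(325,95),(560,95)]),zc)[:,:2];print("carton near end",C.round(1),"mid+75ux",C.mean(0)+75*ux,"tcp",s["ee_pos"],"w",np.linalg.norm(C[1]-C[0]),np.degrees(np.arctan2(*(C[1]-C[0])[::-1])))
```

```text
[[473.3, -60.1], [542.2, 185.8], [662.0, -114.3], [730.1, 133.8]] 255.32759080513986 74.34936186412529
axis -15.74165645744182
tray c [606.17056762  36.07823874] from side edges y-mid 193.74745871712764 191.898033885778
large pocket [[488.2, -54.3], [510.0, 27.3], [588.0, 3.1], [565.6, -75.1]] [537.94487282 -24.74551086] [np.float64(80.2), np.float64(84.4), np.float64(81.6), np.float64(81.3)]
pred [539.66120913 -25.64295076]
channel c [611.41435119  55.37856863]
channel walls along uy rel c [-8.32650985 50.10226767]
carton near end [[531.9  53.5]
 [541.3  87.8]] mid+75ux [608.95804157  50.95410835] tcp [608.29418843  50.78766868 196.1841414 ] w 35.56323658270529 74.63436140095739
```

```bash
python3 -c "
from h import *
need(611,54.7,22,74.5)"
```

```text
t 6.0 tcp [608.3  50.8 196.2] ang 74.61 w 35.9 | need xyz [  4.5 174.2  -1.6] r [ 0.      0.0018 -0.0002] dist 174
```

```bash
python3 -m creep '[{"x":4.5,"y":30,"z":-1.5,"rx":0,"ry":0,"rz":0,"fingers":30},{"x":4.5,"y":70,"z":-1.5,"rx":0,"ry":0,"rz":0,"fingers":30},{"x":4.5,"y":110,"z":-1.5,"rx":0,"ry":0,"rz":0,"fingers":30},{"x":4.5,"y":135,"z":-1.5,"rx":0,"ry":0,"rz":0,"fingers":30},{"x":4.5,"y":150,"z":-1.5,"rx":0,"ry":0,"rz":0,"fingers":30},{"x":4.5,"y":160,"z":-1.5,"rx":0,"ry":0,"rz":0,"fingers":30},{"x":4.5,"y":167,"z":-1.5,"rx":0,"ry":0,"rz":0,"fingers":30},{"x":4.5,"y":170,"z":-1.5,"rx":0,"ry":0,"rz":0,"fingers":30}]'
python3 -m creep '[{"x":0,"y":0,"z":0,"rx":0,"ry":0,"rz":0,"fingers":30},{"x":0,"y":1,"z":0,"rx":0,"ry":0,"rz":0,"fingers":30}]'
python3 -c "
from h import *
need(611,54.7,21,74.5)
g=cam('wrist');cv2.imwrite('pics/w4.png',g['color'][:,:,::-1])"
```

```text
time_s: 6.8
ee_pos: [611.4, 55.5, 26.7]
tool_rot: [0.562, 0.43, -0.429, -0.562]
ft_force: [0.1, -0.3, -0.9]
width: 35.9
time_s: 7.0
ee_pos: [611.7, 55.7, 26.5]
tool_rot: [0.562, 0.43, -0.429, -0.561]
ft_force: [1.5, 1.2, -0.9]
width: 35.9
t 7.0 tcp [611.7  55.7  26.5] ang 74.77 w 35.9 | need xyz [-1.1  5.5  0.4] r [0.0021 0.0047 0.0007] dist 6
```

View pics/w4.png

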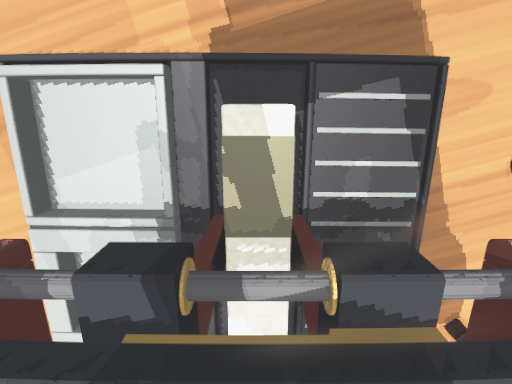

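```bash
python3 -m creep '[{"x":-0.5,"y":2,"z":0,"rx":0,"ry":0,"rz":0,"fingers":30},{"x":-0.5,"y":3,"z":0,"rx":0,"ry":0,"rz":0,"fingers":30},{"x":-0.5,"y":3,"z":0,"rx":0,"ry":0,"rz":0,"fingers":30}]'
python3 -m creep '[{"x":0,"y":1,"z":0,"rx":0,"ry":0,"rz":0,"fingers":30},{"x":0,"y":1,"z":0,"rx":0,"ry":0,"rz":0,"fingers":30}]'
python3 -m creep '[{"x":0,"y":1,"z":0,"rx":0,"ry":0,"rz":0,"fingers":30},{"x":0,"y":1,"z":0,"rx":0,"ry":0,"rz":0,"fingers":30}]'
```

```text
time_s: 7.35
ee_pos: [610.6, 55.1, 22.0]
tool_rot: [-0.562, -0.429, 0.429, 0.562]
ft_force: [-1.1, 0.3, -1.2]
width: 35.8
time_s: 7.55
ee_pos: [610.6, 55.1, 20.9]
tool_rot: [-0.562, -0.429, 0.429, 0.562]
ft_force: [-0.4, 0.4, -1.3]
width: 35.9
time_s: 7.75
ee_pos: [610.8, 55.1, 20.1]
tool_rot: [0.562, 0.429, -0.429, -0.562]
ft_force: [0.8, -0.4, -1.5]
width: 35.8
```

```bash
python3 -m creep '[{"x":0,"y":1,"z":0,"rx":0,"ry":0,"rz":0,"fingers":30},{"x":0,"y":1,"z":0,"rx":0,"ry":0,"rz":0,"fingers":30},{"x":0,"y":1,"z":0,"rx":0,"ry":0,"rz":0,"fingers":30}]'; python3 -c "
from h import *
g=cam('scene');crop(g,240,200,390,310,4.5,'pics/s5.png')
print(monitor.read_state()['ee_pos'],monitor.read_state()['ft_force'])"
```

```text
time_s: 8.05
ee_pos: [610.8, 55.1, 20.1]
tool_rot: [0.562, 0.429, -0.429, -0.562]
ft_force: [-2.2, -0.2, 5.7]
width: 36.1
[610.84698508  55.09765544  20.11419419] [-3.16293486  0.03362641  5.87394421]
```

View pics/s5.png

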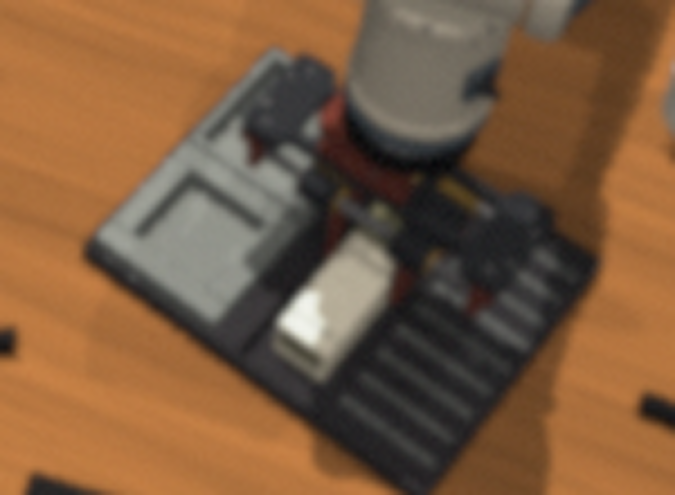

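```bash
python3 -m creep '[{"x":0,"y":0,"z":0,"rx":0,"ry":0,"rz":0,"fingers":38},{"x":0,"y":0,"z":0,"rx":0,"ry":0,"rz":0,"fingers":44},{"x":0,"y":0,"z":0,"rx":0,"ry":0,"rz":0,"fingers":48},{"x":0,"y":0,"z":0,"rx":0,"ry":0,"rz":0,"fingers":50},{"x":0,"y":-5,"z":0,"rx":0,"ry":0,"rz":0,"fingers":50},{"x":0,"y":-25,"z":0,"rx":0,"ry":0,"rz":0,"fingers":50},{"x":0,"y":-60,"z":0,"rx":0,"ry":0,"rz":0,"fingers":50},{"x":0,"y":-105,"z":0,"rx":0,"ry":0,"rz":0,"fingers":70},{"x":0,"y":-150,"z":0,"rx":0,"ry":0,"rz":0,"fingers":87},{"x":0,"y":-180,"z":0,"rx":0,"ry":0,"rz":0,"fingers":87}]'
python3 -c "
from h import *
need(622,316,200,0)
g=cam('wrist');cv2.imwrite('pics/w6.png',g['color'][:,:,::-1])"
```

```text
time_s: 9.1
ee_pos: [611.4, 55.2, 203.8]
tool_rot: [0.563, 0.431, -0.428, -0.561]
ft_force: [0.5, -0.2, 0.5]
width: 70.6
t 9.1 tcp [611.4  55.2 203.8] ang 74.77 w 70.6 | need xyz [254.5   3.9  58.3] r [0.0031 1.305  0.0043] dist 261
```

View pics/w6.png

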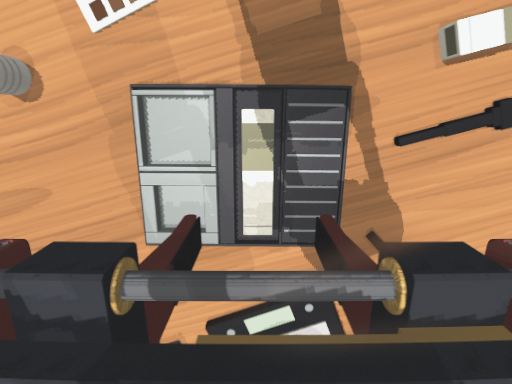

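The carton lies centred in the channel: (258,170), between the walls at columns 237 and 280. Now the brush.

```bash
python3 -m creep '[{"x":25,"y":0,"z":6,"rx":0,"ry":0.13,"rz":0,"fingers":87},{"x":70,"y":0,"z":16,"rx":0,"ry":0.26,"rz":0,"fingers":87},{"x":115,"y":0,"z":26,"rx":0,"ry":0.39,"rz":0,"fingers":87},{"x":160,"y":0,"z":36,"rx":0,"ry":0.53,"rz":0,"fingers":87},{"x":205,"y":0,"z":47,"rx":0,"ry":0.67,"rz":0,"fingers":87},{"x":240,"y":0,"z":55,"rx":0,"ry":0.81,"rz":0,"fingers":87},{"x":254,"y":0,"z":58,"rx":0,"ry":0.95,"rz":0,"fingers":87},{"x":254,"y":0,"z":58,"rx":0,"ry":1.09,"rz":0,"fingers":87},{"x":254,"y":0,"z":58,"rx":0,"ry":1.22,"rz":0,"fingers":87},{"x":254,"y":0,"z":58,"rx":0,"ry":1.3,"rz":0,"fingers":87}]'
python3 -m creep '[{"x":0,"y":0,"z":0,"rx":0,"ry":0,"rz":0,"fingers":87}]'
python3 -c "
from h import *
need(622,316,4,0)
g=cam('wrist');cv2.imwrite('pics/w7.png',g['color'][:,:,::-1])"
```

```text
time_s: 10.15
ee_pos: [621.4, 315.8, 198.9]
tool_rot: [0.707, 0.0, -0.0, -0.707]
ft_force: [0.1, 0.0, -1.0]
width: 87.2
time_s: 10.25
ee_pos: [621.4, 315.5, 199.0]
tool_rot: [0.707, 0.002, -0.002, -0.707]
ft_force: [0.0, -0.4, -0.0]
width: 87.0
t 10.25 tcp [621.4 315.5 199. ] ang 0.26 w 87.0 | need xyz [  0.6 195.    0.5] r [ 0.0001  0.0046 -0.0002] dist 195
```

View pics/w7.png

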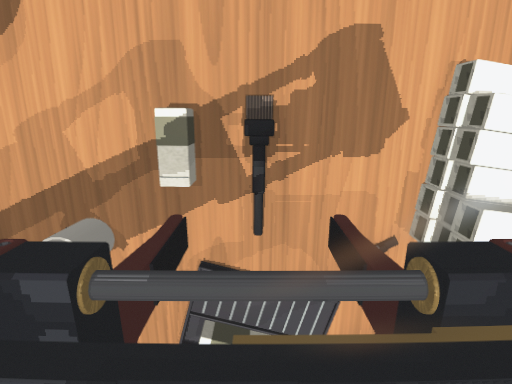

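Run:
```python
from h import *
g=cam("wrist")
hsv=cv2.cvtColor(g["color"],cv2.COLOR_RGB2HSV)
m=((hsv[...,2]<75)|((hsv[...,1]<90))).astype(np.uint8)*255
r=np.zeros_like(m);r[80:238,225:300]=m[80:238,225:300]
c=max(cv2.findContours(r,cv2.RETR_EXTERNAL,cv2.CHAIN_APPROX_NONE)[0],key=cv2.contourArea).reshape(-1,2)
print(c.min(0),c.max(0))
mm=np.zeros_like(r);cv2.drawContours(mm,[c],-1,255,-1)
crop({"color":np.dstack([g["color"][...,0],g["color"][...,1],mm])},200,80,320,240,3.5,"pics/w7m.png")
for row in range(c[:,1].min(),c[:,1].max()+1,8):
    x=np.nonzero(mm[row])[0]; P=plane(g,[(x.min()-.5,row),(x.max()+.5,row)],14)[:,:2]
    print(row,x.min(),x.max(),P.mean(0).round(1),np.linalg.norm(P[1]-P[0]).round(1))
```

```text
[244  95] [273 234]
95 247 262 [616.9 407. ] 18.6
103 246 272 [622.2 398.1] 31.6
111 246 272 [622.3 389. ] 31.8
119 245 272 [621.8 379.8] 33.2
127 244 273 [621.9 370.5] 35.8
135 245 273 [622.5 361.1] 34.9
143 249 268 [622.  351.5] 24.2
151 253 265 [622.7 341.9] 15.8
159 253 265 [622.8 332. ] 16.0
167 253 264 [622.2 322.1] 14.8
175 252 264 [621.7 312. ] 16.2
183 252 264 [621.8 301.7] 16.3
191 252 263 [621.2 291.4] 15.2
199 254 262 [622.  280.8] 11.5
207 254 262 [622.  270.1] 11.5
215 254 262 [622.1 259.2] 11.6
223 254 262 [622.2 248.2] 11.7
231 254 261 [621.6 237. ] 10.5
```

View pics/w7m.png

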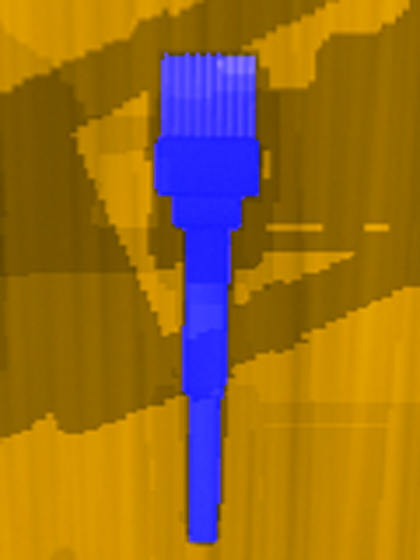

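```bash
python3 -m creep '[{"x":0.6,"y":45,"z":1.5,"rx":0,"ry":0.0045,"rz":0,"fingers":50},{"x":0.6,"y":90,"z":1.5,"rx":0,"ry":0.0045,"rz":0,"fingers":50},{"x":0.6,"y":135,"z":1.5,"rx":0,"ry":0.0045,"rz":0,"fingers":50},{"x":0.6,"y":165,"z":1.5,"rx":0,"ry":0.0045,"rz":0,"fingers":50},{"x":0.6,"y":180,"z":1.5,"rx":0,"ry":0.0045,"rz":0,"fingers":50},{"x":0.6,"y":188,"z":1.5,"rx":0,"ry":0.0045,"rz":0,"fingers":50},{"x":0.6,"y":190,"z":1.5,"rx":0,"ry":0.0045,"rz":0,"fingers":50},{"x":0.6,"y":190,"z":1.5,"rx":0,"ry":0.0045,"rz":0,"fingers":50}]'
python3 -c "
from h import *
need(622,317,5,0)
g=cam('wrist');cv2.imwrite('pics/w8.png',g['color'][:,:,::-1])"
```

```text
time_s: 11.15
ee_pos: [623.1, 317.4, 11.2]
tool_rot: [-0.707, -0.001, -0.001, 0.708]
ft_force: [-0.0, -0.4, 0.5]
width: 50.1
t 11.15 tcp [623.1 317.4  11.2] ang 0.05 w 50.1 | need xyz [-1.1  6.2 -0.4] r [-0.0012  0.0008  0.0027] dist 6
```

View pics/w8.png

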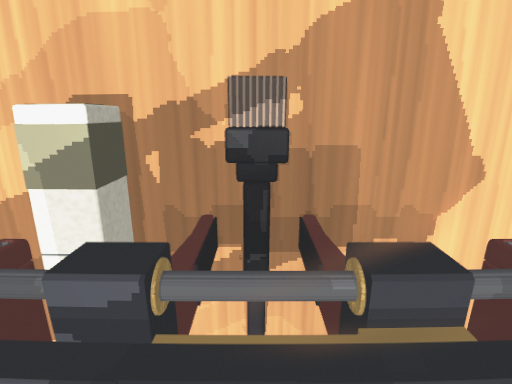

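```bash
python3 -m creep '[{"x":-0.5,"y":4,"z":0,"rx":0,"ry":0,"rz":0,"fingers":50},{"x":-0.5,"y":5,"z":0,"rx":0,"ry":0,"rz":0,"fingers":50},{"x":-0.5,"y":5,"z":0,"rx":0,"ry":0,"rz":0,"fingers":30},{"x":-0.5,"y":5,"z":0,"rx":0,"ry":0,"rz":0,"fingers":10},{"x":-0.5,"y":5,"z":0,"rx":0,"ry":0,"rz":0,"fingers":10},{"x":-0.5,"y":5,"z":0,"rx":0,"ry":0,"rz":0,"fingers":10},{"x":-0.5,"y":5,"z":0,"rx":0,"ry":0,"rz":0,"fingers":10},{"x":-0.5,"y":5,"z":0,"rx":0,"ry":0,"rz":0,"fingers":10}]'
python3 -m creep '[{"x":0,"y":-5,"z":0,"rx":0,"ry":0,"rz":0,"fingers":10},{"x":0,"y":-30,"z":0,"rx":0,"ry":0,"rz":0,"fingers":10},{"x":0,"y":-70,"z":0,"rx":0,"ry":0,"rz":0,"fingers":10},{"x":0,"y":-110,"z":0,"rx":0,"ry":0,"rz":0,"fingers":10},{"x":0,"y":-130,"z":0,"rx":0,"ry":0,"rz":0,"fingers":10}]'
python3 - <<'E'
from h import *
a=np.radians(-15.5);ux=np.array([np.cos(a),np.sin(a)]);uy=np.array([-ux[1],ux[0]])
c=np.array([606.2,35.9]);b=c+89*uy;print(b)
need(b[0],b[1],150,74.5)
g=cam('wrist');cv2.imwrite('pics/w9.png',g['color'][:,:,::-1])
E
```

```text
time_s: 12.0
ee_pos: [621.6, 317.0, 4.2]
tool_rot: [-0.707, -0.0, 0.0, 0.707]
ft_force: [1.1, 0.5, 0.1]
width: 15.9
time_s: 12.5
ee_pos: [622.7, 317.5, 139.7]
tool_rot: [-0.706, -0.002, -0.002, 0.708]
ft_force: [-0.5, 0.5, 0.2]
width: 15.9
[629.98421547 121.66311034]
t 12.5 tcp [622.7 317.5 139.7] ang 0.03 w 15.9 | need xyz [   7.2  -10.8 -195.8] r [ 0.0015 -1.2997  0.0067] dist 196
```

View pics/w9.png

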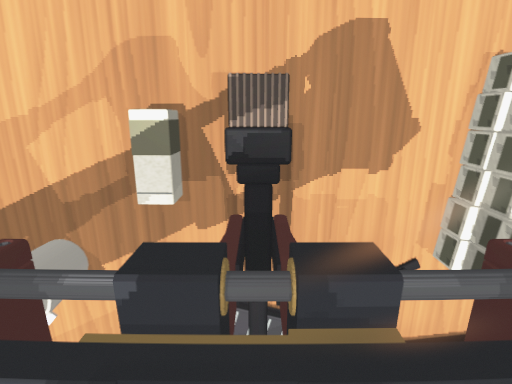

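```bash
python3 -m creep '[{"x":1,"y":-5,"z":-10,"rx":0,"ry":-0.13,"rz":0,"fingers":10},{"x":2,"y":-10,"z":-30,"rx":0,"ry":-0.26,"rz":0,"fingers":10},{"x":3,"y":-10,"z":-55,"rx":0,"ry":-0.39,"rz":0,"fingers":10},{"x":4,"y":-10,"z":-80,"rx":0,"ry":-0.52,"rz":0,"fingers":10},{"x":5,"y":-10,"z":-105,"rx":0,"ry":-0.65,"rz":0,"fingers":10},{"x":6,"y":-10,"z":-130,"rx":0,"ry":-0.78,"rz":0,"fingers":10},{"x":7,"y":-10,"z":-155,"rx":0,"ry":-0.92,"rz":0,"fingers":10},{"x":7,"y":-10,"z":-175,"rx":0,"ry":-1.06,"rz":0,"fingers":10},{"x":7,"y":-10,"z":-190,"rx":0,"ry":-1.19,"rz":0,"fingers":10},{"x":7,"y":-10,"z":-196,"rx":0,"ry":-1.3,"rz":0,"fingers":10}]'
python3 -m creep '[{"x":0,"y":0,"z":0,"rx":0,"ry":0,"rz":0,"fingers":10}]'
python3 - <<'E'
from h import *
need(630,121.7,18.5,74.5)
g=cam('wrist');cv2.imwrite('pics/w10.png',g['color'][:,:,::-1])
E
```

```text
time_s: 13.55
ee_pos: [628.4, 119.2, 143.1]
tool_rot: [-0.562, -0.429, 0.43, 0.562]
ft_force: [-0.1, 0.6, 0.1]
width: 15.7
time_s: 13.65
ee_pos: [628.4, 119.9, 143.3]
tool_rot: [-0.563, -0.428, 0.428, 0.563]
ft_force: [0.4, -0.1, -0.7]
width: 15.7
t 13.65 tcp [628.4 119.9 143.3] ang 74.48 w 15.7 | need xyz [  2.3 124.8  -1.1] r [-0.001  -0.0003 -0.0006] dist 125
```

View pics/w10.png

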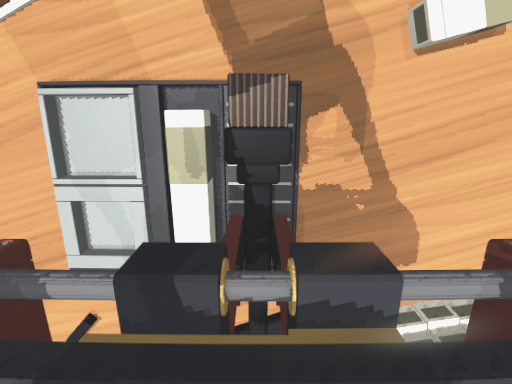

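Run:
```python
from h import *
a=np.radians(-15.5);ux=np.array([np.cos(a),np.sin(a)]);uy=np.array([-ux[1],ux[0]]);c=np.array([606.2,35.9])
g=cam('wrist');t=monitor.read_state()["ee_pos"];print(t)
f=lambda q,z:np.c_[(plane(g,q,z)[:,:2]-c)@ux,(plane(g,q,z)[:,:2]-c)@uy].round(1)
print("bristle tip L,R",f([(229,74),(289,73)],t[2]+8), "tcp", ((t[:2]-c)@ux).round(1),((t[:2]-c)@uy).round(1))
print("ferrule sides",f([(225,145),(292,145)],t[2]+9))
print("tray corners",f([(38,83),(301,82)],18))
print("bed divider/rim at row 180",f([(222,180),(296,180)],18))
```

```text
[628.46948561 121.079221   143.52378853]
bristle tip L,R [[-90.9  73.1]
 [-91.3 103.6]] tcp -1.3 88.0
ferrule sides [[-55.   70.1]
 [-54.9 106. ]]
tray corners [[-102.6 -125.9]
 [-101.1  129.1]]
bed divider/rim at row 180 [[ -5.3  50.5]
 [ -5.1 127.2]]
```

```bash
python3 -m creep '[{"x":2,"y":20,"z":-2.5,"rx":0,"ry":0,"rz":0,"fingers":10},{"x":2,"y":55,"z":-2.5,"rx":0,"ry":0,"rz":0,"fingers":10},{"x":2,"y":85,"z":-2.5,"rx":0,"ry":0,"rz":0,"fingers":10},{"x":2,"y":105,"z":-2.5,"rx":0,"ry":0,"rz":0,"fingers":10},{"x":2,"y":115,"z":-2.5,"rx":0,"ry":0,"rz":0,"fingers":10},{"x":2,"y":120,"z":-2.5,"rx":0,"ry":0,"rz":0,"fingers":10},{"x":2,"y":120,"z":-2.5,"rx":0,"ry":0,"rz":0,"fingers":10},{"x":2,"y":121,"z":-2.5,"rx":0,"ry":0,"rz":0,"fingers":10}]'
python3 -m creep '[{"x":0,"y":1,"z":0,"rx":0,"ry":0,"rz":0,"fingers":10},{"x":0,"y":1,"z":0,"rx":0,"ry":0,"rz":0,"fingers":10}]'
python3 -m creep '[{"x":0,"y":1,"z":0,"rx":0,"ry":0,"rz":0,"fingers":10},{"x":0,"y":1,"z":0,"rx":0,"ry":0,"rz":0,"fingers":10}]'
python3 - <<'E'
from h import *
need(630,121.7,18.5,74.5)
g=cam('wrist');cv2.imwrite('pics/w11.png',g['color'][:,:,::-1])
E
```

```text
time_s: 14.55
ee_pos: [632.6, 122.5, 24.9]
tool_rot: [0.563, 0.429, -0.427, -0.562]
ft_force: [0.6, 0.0, -0.2]
width: 15.6
time_s: 14.75
ee_pos: [632.1, 122.2, 23.0]
tool_rot: [0.563, 0.428, -0.428, -0.563]
ft_force: [-0.3, 0.5, -0.4]
width: 15.7
time_s: 14.95
ee_pos: [631.7, 122.2, 21.3]
tool_rot: [0.563, 0.428, -0.428, -0.563]
ft_force: [-0.9, 0.6, -0.3]
width: 15.7
t 14.95 tcp [631.7 122.2  21.3] ang 74.51 w 15.7 | need xyz [-0.9  2.8  1.5] r [0.0002 0.0002 0.0001] dist 3
```

View pics/w11.png

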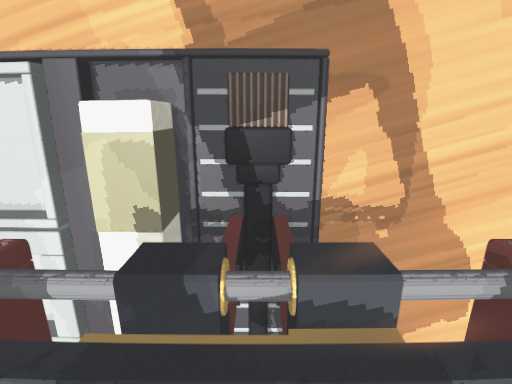

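```bash
python3 -m creep '[{"x":0,"y":2,"z":0,"rx":0,"ry":0,"rz":0,"fingers":10},{"x":0,"y":2,"z":0,"rx":0,"ry":0,"rz":0,"fingers":10}]'
python3 -m creep '[{"x":0,"y":1,"z":0,"rx":0,"ry":0,"rz":0,"fingers":10},{"x":0,"y":1,"z":0,"rx":0,"ry":0,"rz":0,"fingers":10},{"x":0,"y":1,"z":0,"rx":0,"ry":0,"rz":0,"fingers":10}]'
```

```text
time_s: 15.2
ee_pos: [631.4, 122.2, 18.7]
tool_rot: [-0.563, -0.428, 0.428, 0.563]
ft_force: [-0.2, -0.3, -0.5]
width: 15.7
time_s: 15.5
ee_pos: [631.7, 122.2, 18.2]
tool_rot: [0.563, 0.428, -0.428, -0.563]
ft_force: [-0.0, -0.5, -0.3]
width: 15.5
```

```bash
python3 -m creep '[{"x":0,"y":0.7,"z":0,"rx":0,"ry":0,"rz":0,"fingers":10},{"x":0,"y":0.7,"z":0,"rx":0,"ry":0,"rz":0,"fingers":10},{"x":0,"y":0.7,"z":0,"rx":0,"ry":0,"rz":0,"fingers":10}]'
```

```text
time_s: 15.8
ee_pos: [631.7, 122.2, 18.2]
tool_rot: [0.563, 0.428, -0.428, -0.563]
ft_force: [-2.8, -0.9, 5.7]
width: 15.7
```

```bash
python3 -m creep '[{"x":0,"y":-0.5,"z":0,"rx":0,"ry":0,"rz":0,"fingers":20},{"x":0,"y":-0.5,"z":0,"rx":0,"ry":0,"rz":0,"fingers":28},{"x":0,"y":-0.5,"z":0,"rx":0,"ry":0,"rz":0,"fingers":28},{"x":0,"y":-6,"z":0,"rx":0,"ry":0,"rz":0,"fingers":28},{"x":0,"y":-25,"z":0,"rx":0,"ry":0,"rz":0,"fingers":28},{"x":0,"y":-60,"z":0,"rx":0,"ry":0,"rz":0,"fingers":28},{"x":0,"y":-105,"z":0,"rx":0,"ry":0,"rz":0,"fingers":60},{"x":0,"y":-150,"z":0,"rx":0,"ry":0,"rz":0,"fingers":87},{"x":0,"y":-180,"z":0,"rx":0,"ry":0,"rz":0,"fingers":87}]'
python3 - <<'E'
from h import *
need(475,-305,200,0)
g=cam('wrist');cv2.imwrite('pics/w12.png',g['color'][:,:,::-1])
E
```

```text
time_s: 16.7
ee_pos: [632.2, 122.3, 202.1]
tool_rot: [0.564, 0.43, -0.427, -0.562]
ft_force: [0.6, -0.1, 0.4]
width: 48.7
t 16.7 tcp [632.2 122.3 202.1] ang 74.51 w 48.7 | need xyz [-453.8    1.1   37.4] r [0.0025 1.3005 0.0045] dist 455
```

View pics/w12.png

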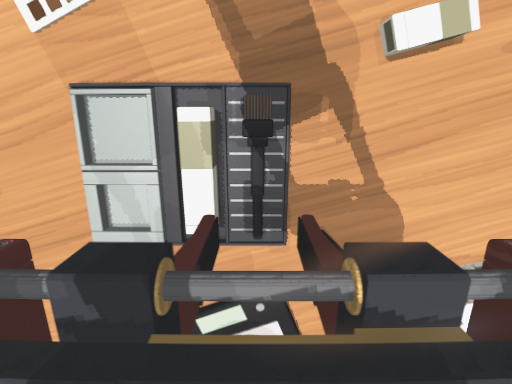

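The brush lies along the ribbed bed (259,165), and the carton sits in its channel (197,170). Next, the capped bottle.

```bash
python3 -m creep '[{"x":-40,"y":0,"z":4,"rx":0,"ry":0.13,"rz":0,"fingers":87},{"x":-85,"y":0,"z":8,"rx":0,"ry":0.26,"rz":0,"fingers":87},{"x":-133,"y":0,"z":12,"rx":0,"ry":0.39,"rz":0,"fingers":87},{"x":-181,"y":0,"z":16,"rx":0,"ry":0.53,"rz":0,"fingers":87},{"x":-229,"y":0,"z":20,"rx":0,"ry":0.67,"rz":0,"fingers":87},{"x":-277,"y":0,"z":24,"rx":0,"ry":0.81,"rz":0,"fingers":87},{"x":-325,"y":0,"z":28,"rx":0,"ry":0.95,"rz":0,"fingers":87},{"x":-373,"y":0,"z":32,"rx":0,"ry":1.09,"rz":0,"fingers":87},{"x":-421,"y":0,"z":36,"rx":0,"ry":1.2,"rz":0,"fingers":87},{"x":-454,"y":0,"z":37,"rx":0,"ry":1.3,"rz":0,"fingers":87}]'
python3 -m creep '[{"x":0,"y":0,"z":0,"rx":0,"ry":0,"rz":0,"fingers":87},{"x":0,"y":0,"z":0,"rx":0,"ry":0,"rz":0,"fingers":87}]'
python3 - <<'E'
from h import *
need(475,-305,200,0)
g=cam('wrist');cv2.imwrite('pics/w13.png',g['color'][:,:,::-1])
E
```

```text
time_s: 17.75
ee_pos: [473.2, -308.1, 197.6]
tool_rot: [0.707, -0.002, 0.002, -0.707]
ft_force: [0.6, -0.5, -0.2]
width: 87.3
time_s: 17.95
ee_pos: [474.5, -305.7, 197.3]
tool_rot: [-0.707, -0.0, 0.0, 0.707]
ft_force: [1.1, 0.1, 0.3]
width: 87.1
t 17.95 tcp [ 474.5 -305.7  197.3] ang 0.01 w 87.1 | need xyz [ 0.5 -2.7  0.7] r [-0.0007  0.0001 -0.0001] dist 3
```

View pics/w13.png

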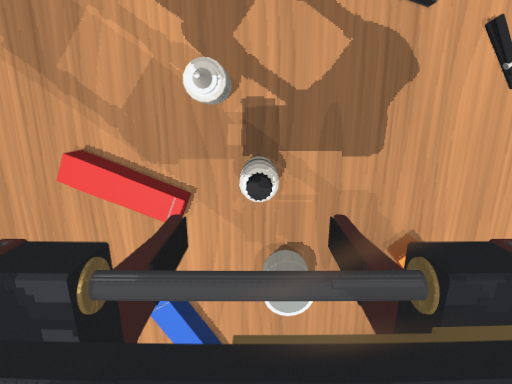

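Run:
```python
from h import *
g=cam("wrist")
hsv=cv2.cvtColor(g["color"],cv2.COLOR_RGB2HSV)
m=(hsv[...,2]<70).astype(np.uint8)*255
r=np.zeros_like(m);r[165:206,238:285]=m[165:206,238:285]
c=max(cv2.findContours(r,cv2.RETR_EXTERNAL,cv2.CHAIN_APPROX_NONE)[0],key=cv2.contourArea).reshape(-1,2).astype(np.float32)
P=plane(g,c,80)[:,:2].astype(np.float32);print("cap z80 circ",cv2.minEnclosingCircle(P))
b=lowsat(g,90,(236,150,284,206));print(b.min(0),b.max(0))
# shoulder circle at z58: use lower part of contour
q=b[b[:,1]>180];P=plane(g,q,58)[:,:2].astype(np.float32);A=np.c_[2*P,np.ones(len(P))];s=np.linalg.lstsq(A,(P**2).sum(1),rcond=None)[0];print("body z58 fit",s[:2],np.sqrt(s[2]+s[:2]@s[:2]))
x=b[(b[:,1]>165)&(b[:,1]<195)]
crop(g,225,140,300,215,7,"pics/w13c.png")
```

```text
cap z80 circ ((475.25408935546875, -306.69659423828125), 13.951061248779297)
[239. 157.] [278. 202.]
body z58 fit [ 475.4403406  -308.06761469] 21.327420222237375
```

View pics/w13c.png

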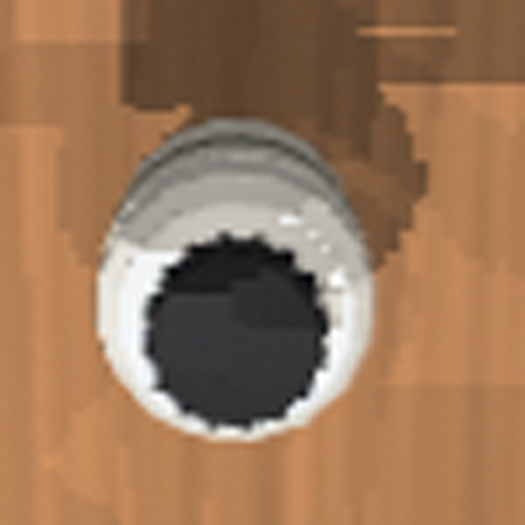

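```bash
python3 -c "
from h import *
need(475.4,-308,25,0)"
python3 -m creep '[{"x":1,"y":40,"z":-2,"rx":0,"ry":0,"rz":0,"fingers":87},{"x":1,"y":80,"z":-2,"rx":0,"ry":0,"rz":0,"fingers":87},{"x":1,"y":115,"z":-2,"rx":0,"ry":0,"rz":0,"fingers":87},{"x":1,"y":140,"z":-2,"rx":0,"ry":0,"rz":0,"fingers":80},{"x":1,"y":160,"z":-2,"rx":0,"ry":0,"rz":0,"fingers":70},{"x":1,"y":168,"z":-2,"rx":0,"ry":0,"rz":0,"fingers":60},{"x":1,"y":168,"z":-2,"rx":0,"ry":0,"rz":0,"fingers":60},{"x":1,"y":168,"z":-2,"rx":0,"ry":0,"rz":0,"fingers":60}]'
python3 -c "
from h import *
need(475.4,-308,25,0)
g=cam('wrist');cv2.imwrite('pics/w14.png',g['color'][:,:,::-1])"
```

```text
t 18.05 tcp [ 475.2 -304.5  197.5] ang 0.15 w 87.2 | need xyz [  0.2 172.5  -3.6] r [-0.0004  0.0026  0.0003] dist 173
time_s: 18.85
ee_pos: [476.6, -307.2, 30.8]
tool_rot: [0.707, 0.001, -0.0, -0.707]
ft_force: [0.0, -0.2, -0.6]
width: 60.2
t 18.85 tcp [ 476.6 -307.2   30.8] ang 0.1 w 60.2 | need xyz [-1.2  5.8 -0.8] r [0.001  0.0018 0.0014] dist 6
```

View pics/w14.png

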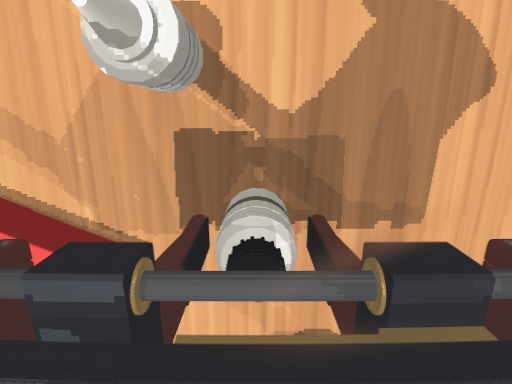

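```bash
python3 -m creep '[{"x":-0.8,"y":4,"z":-0.8,"rx":0,"ry":0,"rz":0,"fingers":60},{"x":-0.8,"y":5,"z":-0.8,"rx":0,"ry":0,"rz":0,"fingers":60},{"x":-0.8,"y":5,"z":-0.8,"rx":0,"ry":0,"rz":0,"fingers":50},{"x":-0.8,"y":5,"z":-0.8,"rx":0,"ry":0,"rz":0,"fingers":38},{"x":-0.8,"y":5,"z":-0.8,"rx":0,"ry":0,"rz":0,"fingers":38},{"x":-0.8,"y":5,"z":-0.8,"rx":0,"ry":0,"rz":0,"fingers":38},{"x":-0.8,"y":5,"z":-0.8,"rx":0,"ry":0,"rz":0,"fingers":38}]'
python3 -c "
from h import *
need(629.5,-53,200,0)"
```

```text
time_s: 19.6
ee_pos: [475.0, -308.3, 24.6]
tool_rot: [0.707, 0.0, -0.0, -0.707]
ft_force: [0.6, -0.1, 1.5]
width: 43.8
t 19.6 tcp [ 475.  -308.3   24.6] ang 0.03 w 43.8 | need xyz [ 154.7 -175.5  255.2] r [0.0002 0.0005 0.0001] dist 346
```

```bash
python3 -m creep '[{"x":0,"y":-5,"z":0,"rx":0,"ry":0,"rz":0,"fingers":38},{"x":0,"y":-25,"z":0,"rx":0,"ry":0,"rz":0,"fingers":38},{"x":0,"y":-60,"z":0,"rx":0,"ry":0,"rz":0,"fingers":38},{"x":10,"y":-95,"z":20,"rx":0,"ry":0,"rz":0,"fingers":38},{"x":30,"y":-125,"z":50,"rx":0,"ry":0,"rz":0,"fingers":38},{"x":50,"y":-135,"z":85,"rx":0,"ry":0,"rz":0,"fingers":38},{"x":73,"y":-135,"z":120,"rx":0,"ry":0,"rz":0,"fingers":38},{"x":96,"y":-135,"z":157,"rx":0,"ry":0,"rz":0,"fingers":38},{"x":118,"y":-135,"z":193,"rx":0,"ry":0,"rz":0,"fingers":38},{"x":138,"y":-135,"z":226,"rx":0,"ry":0,"rz":0,"fingers":38}]'
python3 -m creep '[{"x":10,"y":0,"z":16,"rx":0,"ry":0,"rz":0,"fingers":38},{"x":18,"y":0,"z":30,"rx":0,"ry":0,"rz":0,"fingers":38},{"x":18,"y":0,"z":30,"rx":0,"ry":0,"rz":0,"fingers":38}]'
python3 - <<'E'
from h import *
need(631.5,-51.5,33,0)
g=cam('wrist');cv2.imwrite('pics/w15.png',g['color'][:,:,::-1])
E
```

```text
time_s: 20.6
ee_pos: [613.5, -80.3, 159.6]
tool_rot: [-0.707, -0.0, 0.0, 0.707]
ft_force: [0.0, -0.6, -1.2]
width: 43.3
time_s: 20.9
ee_pos: [631.2, -51.2, 159.2]
tool_rot: [-0.707, -0.001, 0.001, 0.707]
ft_force: [-0.0, 0.6, -0.1]
width: 43.7
t 20.9 tcp [631.2 -51.2 159.2] ang 0.11 w 43.7 | need xyz [  0.4 126.2  -0.4] r [-0.0002  0.002  -0.0005] dist 126
```

View pics/w15.png

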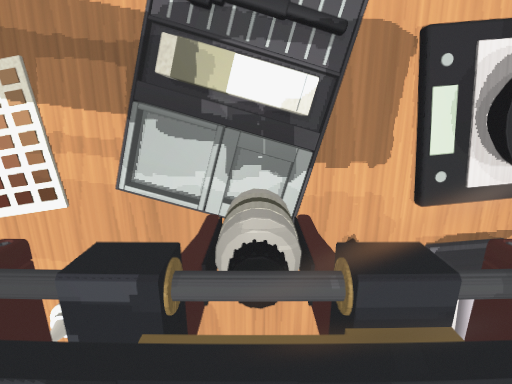

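Run:
```python
from h import *
g=cam('wrist');crop(g,105,85,345,225,3.3,'pics/w15c.png')
```

```text
(no output)
```

View pics/w15c.png

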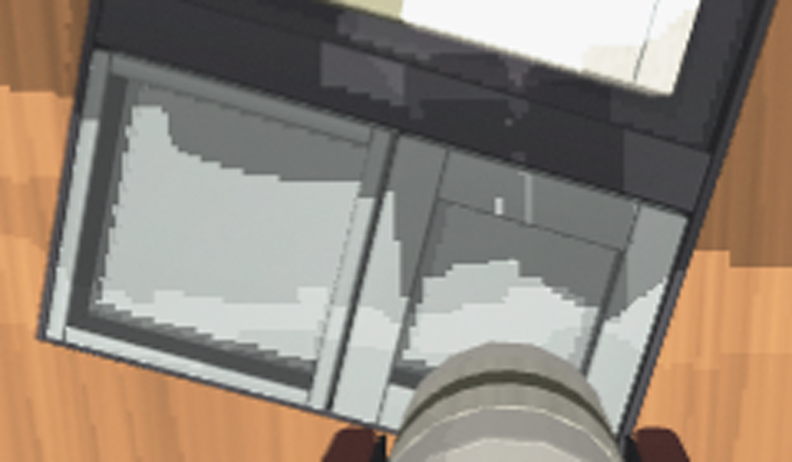

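Run:
```python
from h import *
g=cam('wrist');f=lambda L:[(105+x/3.3-.3,85+y/3.3-.3) for x,y in L]
P=plane(g,f([(95,50),(390,131),(398,133),(688,213),(45,335),(327,410)]),26)[:,:2]
for p in P: print(p.round(1))
v=P[3]-P[0];a=np.arctan2(v[1],v[0]);print(np.degrees(a),np.linalg.norm(v),np.linalg.norm(P[3]-P[2]))
ux=np.array([np.cos(a),np.sin(a)]);uy=np.array([-ux[1],ux[0]])
print("small c",(P[2]+P[3])/2-47*uy,"large c",(P[0]+P[1])/2-47*uy,P[[0,1,4,5]].mean(0),"both mid", (P[0]+P[3])/2+48*ux-47*uy,(P[0]+P[3])/2-48*ux-47*uy)
```

```text
[506.   30.9]
[594.9   6.6]
[597.4   6. ]
[687.8 -18.5]
[479.9 -58.2]
[571.2 -83.8]
-15.20949310887886 188.43853841579028 93.73012043557144
small c [630.25879644 -51.65099074] large c [538.11630113 -26.63026793] [538.00763362 -26.14914494] both mid [630.89434331 -51.77480129] [538.25693146 -26.58929107]
```

```bash
python3 -m creep '[{"x":0,"y":20,"z":-0.5,"rx":0,"ry":0,"rz":0,"fingers":38},{"x":0,"y":50,"z":-0.5,"rx":0,"ry":0,"rz":0,"fingers":38},{"x":0,"y":80,"z":-0.5,"rx":0,"ry":0,"rz":0,"fingers":38},{"x":0,"y":100,"z":-0.5,"rx":0,"ry":0,"rz":0,"fingers":38},{"x":0,"y":112,"z":-0.5,"rx":0,"ry":0,"rz":0,"fingers":38},{"x":0,"y":119,"z":-0.5,"rx":0,"ry":0,"rz":0,"fingers":38},{"x":0,"y":121,"z":-0.5,"rx":0,"ry":0,"rz":0,"fingers":38},{"x":0,"y":121,"z":-0.5,"rx":0,"ry":0,"rz":0,"fingers":38}]'
python3 - <<'E'
from h import *
need(630.7,-51.7,32.6,0)
g=cam('wrist');cv2.imwrite('pics/w16.png',g['color'][:,:,::-1])
E
```

```text
time_s: 21.85
ee_pos: [631.2, -53.0, 39.4]
tool_rot: [0.707, 0.001, 0.0, -0.707]
ft_force: [-0.1, 0.7, -0.7]
width: 43.5
t 21.85 tcp [631.2 -53.   39.4] ang 0.01 w 43.5 | need xyz [-0.6  6.8  1.3] r [0.0002 0.0001 0.0014] dist 7
```

View pics/w16.png

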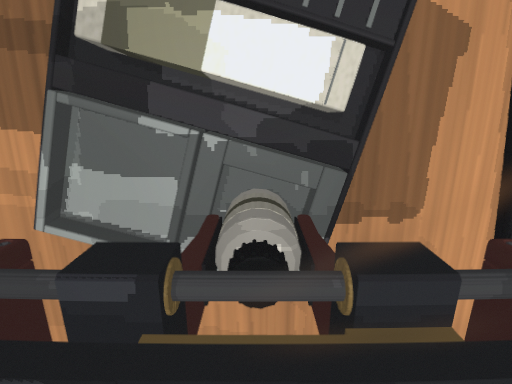

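```bash
python3 -m creep '[{"x":-0.5,"y":3,"z":1,"rx":0,"ry":0,"rz":0,"fingers":38},{"x":-0.5,"y":4,"z":1,"rx":0,"ry":0,"rz":0,"fingers":38},{"x":-0.5,"y":5,"z":1,"rx":0,"ry":0,"rz":0,"fingers":38},{"x":-0.5,"y":5,"z":1,"rx":0,"ry":0,"rz":0,"fingers":38}]'
python3 -m creep '[{"x":0,"y":1,"z":0,"rx":0,"ry":0,"rz":0,"fingers":38},{"x":0,"y":1,"z":0,"rx":0,"ry":0,"rz":0,"fingers":38}]'
```

```text
time_s: 22.3
ee_pos: [630.3, -51.6, 33.3]
tool_rot: [0.707, 0.0, -0.0, -0.707]
ft_force: [0.1, 0.6, -0.4]
width: 44.0
time_s: 22.5
ee_pos: [630.5, -51.6, 32.6]
tool_rot: [0.707, 0.0, -0.0, -0.707]
ft_force: [-0.4, -0.6, 0.2]
width: 43.4
```

```bash
python3 -m creep '[{"x":0,"y":0.7,"z":0,"rx":0,"ry":0,"rz":0,"fingers":38},{"x":0,"y":0.7,"z":0,"rx":0,"ry":0,"rz":0,"fingers":38},{"x":0,"y":0.7,"z":0,"rx":0,"ry":0,"rz":0,"fingers":38}]'
```

```text
time_s: 22.8
ee_pos: [630.5, -51.7, 32.6]
tool_rot: [0.707, 0.0, 0.0, -0.707]
ft_force: [-1.0, 1.2, 4.9]
width: 43.9
```

```bash
python3 -m creep '[{"x":0,"y":-0.5,"z":0,"rx":0,"ry":0,"rz":0,"fingers":48},{"x":0,"y":-0.5,"z":0,"rx":0,"ry":0,"rz":0,"fingers":58},{"x":0,"y":-0.5,"z":0,"rx":0,"ry":0,"rz":0,"fingers":64},{"x":0,"y":-8,"z":0,"rx":0,"ry":0,"rz":0,"fingers":64},{"x":0,"y":-30,"z":0,"rx":0,"ry":0,"rz":0,"fingers":64},{"x":0,"y":-70,"z":0,"rx":0,"ry":0,"rz":0,"fingers":64},{"x":0,"y":-115,"z":0,"rx":0,"ry":0,"rz":0,"fingers":80},{"x":0,"y":-155,"z":0,"rx":0,"ry":0,"rz":0,"fingers":87},{"x":0,"y":-168,"z":0,"rx":0,"ry":0,"rz":0,"fingers":87}]'
python3 - <<'E'
from h import *
need(393,216,200,54)
g=cam('wrist');cv2.imwrite('pics/w17.png',g['color'][:,:,::-1])
E
```

```text
time_s: 23.7
ee_pos: [631.8, -51.8, 206.4]
tool_rot: [0.708, 0.003, 0.003, -0.707]
ft_force: [0.2, 0.7, -0.3]
width: 84.2
t 23.7 tcp [631.8 -51.8 206.4] ang 0.03 w 84.2 | need xyz [-238.7    4.   268. ] r [ 0.0053 -0.9419  0.0077] dist 359
```

View pics/w17.png

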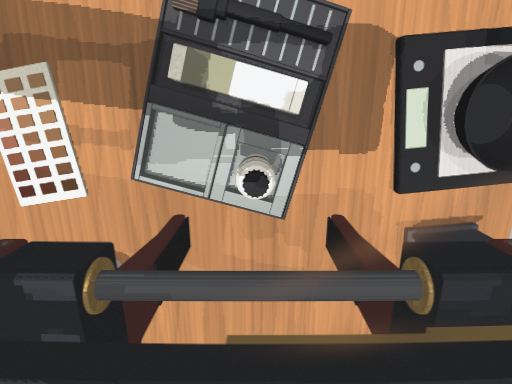

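The bottle stands upright in the small pocket (255,178), clear of the walls. Now the beaker.

```bash
python3 -m creep '[{"x":-20,"y":0,"z":20,"rx":0,"ry":-0.1,"rz":0,"fingers":87},{"x":-48,"y":0,"z":54,"rx":0,"ry":-0.2,"rz":0,"fingers":87},{"x":-78,"y":0,"z":88,"rx":0,"ry":-0.3,"rz":0,"fingers":87},{"x":-108,"y":0,"z":122,"rx":0,"ry":-0.4,"rz":0,"fingers":87},{"x":-138,"y":0,"z":156,"rx":0,"ry":-0.5,"rz":0,"fingers":87},{"x":-168,"y":0,"z":190,"rx":0,"ry":-0.6,"rz":0,"fingers":87},{"x":-198,"y":0,"z":224,"rx":0,"ry":-0.72,"rz":0,"fingers":87},{"x":-225,"y":4,"z":253,"rx":0,"ry":-0.84,"rz":0,"fingers":87},{"x":-238,"y":4,"z":268,"rx":0,"ry":-0.94,"rz":0,"fingers":87},{"x":-238,"y":4,"z":268,"rx":0,"ry":-0.94,"rz":0,"fingers":87}]'
python3 -m creep '[{"x":0,"y":0,"z":0,"rx":0,"ry":0,"rz":0,"fingers":87}]'
python3 - <<'E'
from h import *
need(393,216,25,54)
g=cam('wrist');cv2.imwrite('pics/w18.png',g['color'][:,:,::-1])
E
```

```text
time_s: 24.75
ee_pos: [390.2, 217.6, 193.9]
tool_rot: [-0.629, -0.321, 0.323, 0.63]
ft_force: [0.9, -0.5, 0.9]
width: 86.8
time_s: 24.85
ee_pos: [391.9, 216.0, 194.4]
tool_rot: [0.631, 0.319, -0.321, -0.63]
ft_force: [0.9, -0.8, 0.0]
width: 87.1
t 24.85 tcp [391.9 216.  194.4] ang 53.82 w 87.1 | need xyz [  0.9 169.4  -0.9] r [-0.0004 -0.0031 -0.0018] dist 169
```

View pics/w18.png

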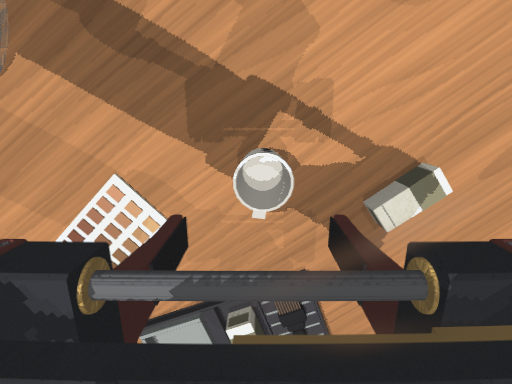

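Run:
```python
from h import *
g=cam("wrist")
b=lowsat(g,85,(225,140,303,225));print(b.min(0),b.max(0))
q=b[(b[:,1]<205)&(b[:,1]>158)]   # rim arc without lip and far foot side
P=plane(g,q,70)[:,:2]
for _ in range(4):
    A=np.c_[2*P,np.ones(len(P))];s=np.linalg.lstsq(A,(P**2).sum(1),rcond=None)[0];r=np.sqrt(s[2]+s[:2]@s[:2]);e=abs(np.linalg.norm(P-s[:2],axis=1)-r);P=P[e<max(1.5,2*e.std())]
print("rim",s[:2],"r",r,len(P),len(q))
L=plane(g,[(259,214)],66)[0,:2];print("lip angle",np.degrees(np.arctan2(*(L-s[:2])[::-1])))
crop(g,215,130,315,230,5,"pics/w18c.png")
need(s[0],s[1],25,54)
```

```text
[233. 148.] [293. 218.]
rim [393.65800003 221.22089149] r 31.377694937115745 94 94
lip angle -42.61529055693947
t 24.95 tcp [392.6 215.5 194.8] ang 53.74 w 86.8 | need xyz [  5.5 169.8   2.5] r [-0.0003 -0.0046 -0.0014] dist 170
```

View pics/w18c.png

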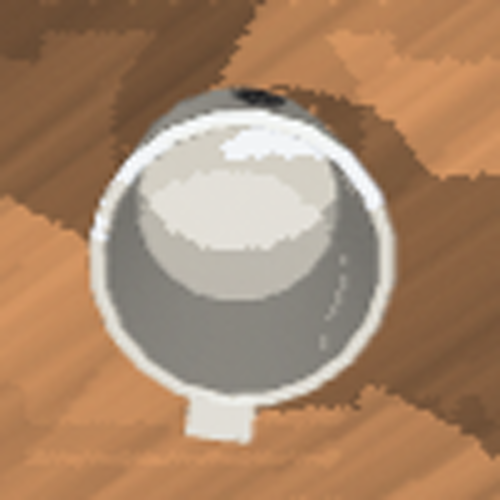

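```bash
python3 -m creep '[{"x":5.5,"y":20,"z":2.5,"rx":0,"ry":0,"rz":0,"fingers":87.5},{"x":5.5,"y":60,"z":2.5,"rx":0,"ry":0,"rz":0,"fingers":87.5},{"x":5.5,"y":90,"z":2.5,"rx":0,"ry":0,"rz":0,"fingers":87.5},{"x":5.5,"y":92,"z":2.5,"rx":0,"ry":0,"rz":0,"fingers":87.5},{"x":5.5,"y":92,"z":2.5,"rx":0,"ry":0,"rz":0,"fingers":87.5}]'
python3 - <<'E'
from h import *
g=cam("wrist");cv2.imwrite('pics/w19.png',g['color'][:,:,::-1])
print("center ray",plane(g,[(0,0)],70)*0)
need(393.7,221.2,25,54)
E
```

```text
time_s: 25.45
ee_pos: [393.6, 221.3, 103.6]
tool_rot: [0.631, 0.319, -0.32, -0.631]
ft_force: [-0.3, 0.0, 0.1]
width: 87.3
center ray [[0. 0. 0.]]
t 25.5 tcp [394.3 221.8 105. ] ang 53.79 w 87.4 | need xyz [-0.9 80.   0.1] r [ 0.0006 -0.0037  0.0009] dist 80
```

View pics/w19.png

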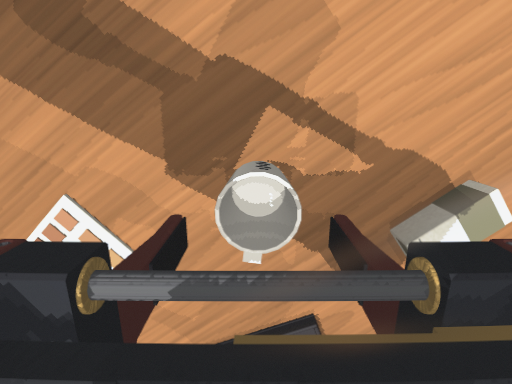

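```bash
python3 -m creep '[{"x":-0.5,"y":25,"z":0,"rx":0,"ry":0,"rz":0,"fingers":87.5},{"x":-0.5,"y":50,"z":0,"rx":0,"ry":0,"rz":0,"fingers":87.5},{"x":-0.5,"y":68,"z":0,"rx":0,"ry":0,"rz":0,"fingers":87.5},{"x":-0.5,"y":77,"z":0,"rx":0,"ry":0,"rz":0,"fingers":87.5},{"x":-0.5,"y":79,"z":0,"rx":0,"ry":0,"rz":0,"fingers":80},{"x":-0.5,"y":79,"z":0,"rx":0,"ry":0,"rz":0,"fingers":70},{"x":-0.5,"y":79,"z":0,"rx":0,"ry":0,"rz":0,"fingers":56},{"x":-0.5,"y":79,"z":0,"rx":0,"ry":0,"rz":0,"fingers":56},{"x":-0.5,"y":79,"z":0,"rx":0,"ry":0,"rz":0,"fingers":56},{"x":-0.5,"y":79,"z":0,"rx":0,"ry":0,"rz":0,"fingers":56}]'
python3 - <<'E'
from h import *
g=cam("wrist");cv2.imwrite('pics/w20.png',g['color'][:,:,::-1])
need(538.1,-26.4,150,54)
E
```

```text
time_s: 26.5
ee_pos: [393.9, 222.0, 26.2]
tool_rot: [0.63, 0.321, -0.32, -0.63]
ft_force: [-0.7, -1.7, 6.5]
width: 62.9
t 26.55 tcp [393.9 222.   26.2] ang 53.89 w 63.2 | need xyz [-115.4 -123.7 -263.1] r [ 0.0013 -0.002   0.0019] dist 313
```

View pics/w20.png

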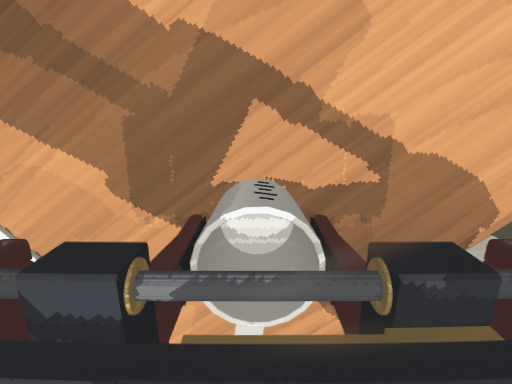

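```bash
python3 -m creep '[{"x":0,"y":0,"z":0,"rx":0,"ry":0,"rz":0,"fingers":56},{"x":0,"y":0,"z":0,"rx":0,"ry":0,"rz":0,"fingers":56}]'
python3 -m creep '[{"x":0,"y":-2,"z":0,"rx":0,"ry":0,"rz":0,"fingers":56},{"x":0,"y":-6,"z":0,"rx":0,"ry":0,"rz":0,"fingers":56},{"x":0,"y":-10,"z":0,"rx":0,"ry":0,"rz":0,"fingers":56},{"x":0,"y":-10,"z":0,"rx":0,"ry":0,"rz":0,"fingers":56}]'
python3 - <<'E'
from h import *
g=cam("wrist");cv2.imwrite('pics/w21.png',g['color'][:,:,::-1])
need(538.1,-26.4,150,54)
E
```

```text
time_s: 26.75
ee_pos: [393.9, 222.0, 26.2]
tool_rot: [0.63, 0.321, -0.32, -0.63]
ft_force: [-1.7, -1.6, 5.8]
width: 63.0
time_s: 27.15
ee_pos: [393.4, 221.9, 35.3]
tool_rot: [-0.63, -0.321, 0.32, 0.63]
ft_force: [0.6, -0.2, -0.9]
width: 63.3
t 27.2 tcp [393.3 221.8  35. ] ang 53.89 w 63.5 | need xyz [-115.1 -115.  -263.3] r [ 0.0002 -0.0019  0.0005] dist 310
```

View pics/w21.png

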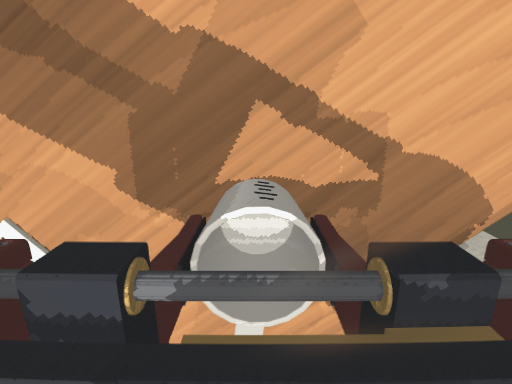

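```bash
python3 -m creep '[{"x":0,"y":-25,"z":0,"rx":0,"ry":0,"rz":0,"fingers":56},{"x":-5,"y":-60,"z":-12,"rx":0,"ry":0,"rz":0,"fingers":56},{"x":-20,"y":-95,"z":-45,"rx":0,"ry":0,"rz":0,"fingers":56},{"x":-36,"y":-112,"z":-82,"rx":0,"ry":0,"rz":0,"fingers":56},{"x":-52,"y":-115,"z":-120,"rx":0,"ry":0,"rz":0,"fingers":56},{"x":-69,"y":-115,"z":-158,"rx":0,"ry":0,"rz":0,"fingers":56},{"x":-85,"y":-115,"z":-195,"rx":0,"ry":0,"rz":0,"fingers":56},{"x":-100,"y":-115,"z":-228,"rx":0,"ry":0,"rz":0,"fingers":56},{"x":-111,"y":-115,"z":-253,"rx":0,"ry":0,"rz":0,"fingers":56},{"x":-115,"y":-115,"z":-263,"rx":0,"ry":0,"rz":0,"fingers":56}]'
python3 -m creep '[{"x":0,"y":0,"z":0,"rx":0,"ry":0,"rz":0,"fingers":56},{"x":0,"y":0,"z":0,"rx":0,"ry":0,"rz":0,"fingers":56}]'
python3 - <<'E'
from h import *
g=cam("wrist");cv2.imwrite('pics/w22.png',g['color'][:,:,::-1])
need(538.1,-26.4,34,54)
E
```

```text
time_s: 28.2
ee_pos: [538.3, -28.3, 149.0]
tool_rot: [-0.631, -0.319, 0.32, 0.631]
ft_force: [-1.0, 0.7, -1.2]
width: 63.4
time_s: 28.4
ee_pos: [537.4, -25.3, 149.5]
tool_rot: [-0.63, -0.32, 0.321, 0.631]
ft_force: [-0.0, 0.4, 0.0]
width: 63.2
t 28.45 tcp [537.4 -25.  149.7] ang 53.95 w 63.1 | need xyz [ -0.7 115.7  -1.5] r [-0.0006 -0.0009  0.0002] dist 116
```

View pics/w22.png

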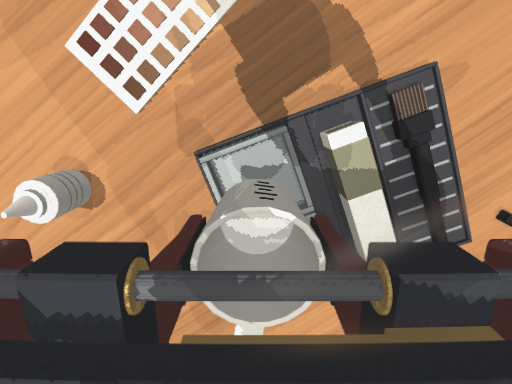

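```bash
python3 -m creep '[{"x":-0.7,"y":20,"z":-1,"rx":0,"ry":0,"rz":0,"fingers":56},{"x":-0.7,"y":50,"z":-1,"rx":0,"ry":0,"rz":0,"fingers":56},{"x":-0.7,"y":75,"z":-1,"rx":0,"ry":0,"rz":0,"fingers":56},{"x":-0.7,"y":92,"z":-1,"rx":0,"ry":0,"rz":0,"fingers":56},{"x":-0.7,"y":103,"z":-1,"rx":0,"ry":0,"rz":0,"fingers":56},{"x":-0.7,"y":109,"z":-1,"rx":0,"ry":0,"rz":0,"fingers":56},{"x":-0.7,"y":110,"z":-1,"rx":0,"ry":0,"rz":0,"fingers":56},{"x":-0.7,"y":110,"z":-1,"rx":0,"ry":0,"rz":0,"fingers":56}]'
python3 - <<'E'
from h import *
g=cam("wrist");cv2.imwrite('pics/w23.png',g['color'][:,:,::-1])
need(538.1,-26.4,34,54)
E
```

```text
time_s: 29.25
ee_pos: [538.6, -27.1, 40.7]
tool_rot: [0.631, 0.321, -0.32, -0.63]
ft_force: [-0.8, -0.1, 0.1]
width: 63.0
t 29.3 tcp [538.8 -27.2  40.9] ang 53.9 w 63.4 | need xyz [0.2 6.9 1.1] r [ 0.0015 -0.0017  0.0009] dist 7
```

View pics/w23.png

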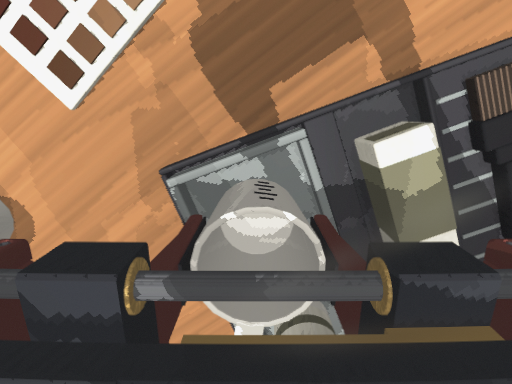

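```bash
python3 -m creep '[{"x":0,"y":3,"z":0.5,"rx":0,"ry":0,"rz":0,"fingers":56},{"x":0,"y":4,"z":0.5,"rx":0,"ry":0,"rz":0,"fingers":56},{"x":0,"y":5,"z":0.5,"rx":0,"ry":0,"rz":0,"fingers":56},{"x":0,"y":5,"z":0.5,"rx":0,"ry":0,"rz":0,"fingers":56}]'
python3 -m creep '[{"x":0,"y":1,"z":0,"rx":0,"ry":0,"rz":0,"fingers":56},{"x":0,"y":1,"z":0,"rx":0,"ry":0,"rz":0,"fingers":56},{"x":0,"y":1,"z":0,"rx":0,"ry":0,"rz":0,"fingers":56}]'
python3 -m creep '[{"x":0,"y":0.7,"z":0,"rx":0,"ry":0,"rz":0,"fingers":56},{"x":0,"y":0.7,"z":0,"rx":0,"ry":0,"rz":0,"fingers":56},{"x":0,"y":0.7,"z":0,"rx":0,"ry":0,"rz":0,"fingers":56}]'
```

```text
time_s: 29.7
ee_pos: [537.7, -27.1, 34.6]
tool_rot: [-0.63, -0.32, 0.32, 0.63]
ft_force: [0.1, -0.3, -1.1]
width: 63.3
time_s: 30.0
ee_pos: [538.0, -27.2, 34.3]
tool_rot: [0.631, 0.321, -0.32, -0.63]
ft_force: [-0.7, -0.5, 3.6]
width: 63.4
time_s: 30.3
ee_pos: [538.1, -27.3, 34.3]
tool_rot: [0.631, 0.321, -0.32, -0.63]
ft_force: [-3.1, -1.8, 7.0]
width: 63.1
```

```bash
python3 -m creep '[{"x":0,"y":-0.5,"z":0,"rx":0,"ry":0,"rz":0,"fingers":68},{"x":0,"y":-0.5,"z":0,"rx":0,"ry":0,"rz":0,"fingers":74},{"x":0,"y":-0.5,"z":0,"rx":0,"ry":0,"rz":0,"fingers":78},{"x":0,"y":-0.5,"z":0,"rx":0,"ry":0,"rz":0,"fingers":80},{"x":0,"y":-10,"z":0,"rx":0,"ry":0,"rz":0,"fingers":82},{"x":0,"y":-35,"z":0,"rx":0,"ry":0,"rz":0,"fingers":82},{"x":0,"y":-75,"z":0,"rx":0,"ry":0,"rz":0,"fingers":82},{"x":0,"y":-120,"z":0,"rx":0,"ry":0,"rz":0,"fingers":82},{"x":0,"y":-160,"z":0,"rx":0,"ry":0,"rz":0,"fingers":82},{"x":0,"y":-190,"z":0,"rx":0,"ry":0,"rz":0,"fingers":82}]'
python3 - <<'E'
from h import *
g=cam("wrist");cv2.imwrite('pics/w24.png',g['color'][:,:,::-1])
need(400,0,250,54)
E
```

```text
time_s: 31.3
ee_pos: [538.1, -27.0, 227.2]
tool_rot: [0.631, 0.322, -0.319, -0.63]
ft_force: [-0.0, 0.1, -0.3]
width: 82.2
t 31.35 tcp [539.3 -27.2 232.4] ang 53.89 w 82.1 | need xyz [-60.  -19.2 128.4] r [ 0.0095 -0.0019  0.0055] dist 143
```

View pics/w24.png

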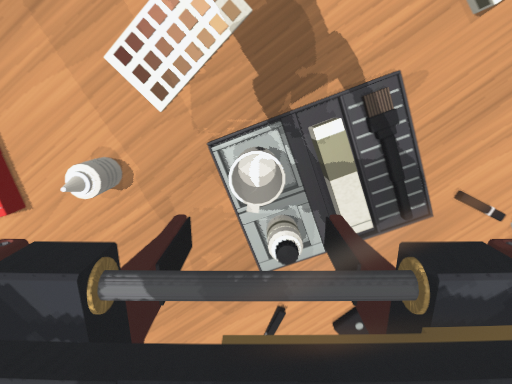

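All four are in place in this view: beaker (257,178), bottle (286,242), carton (342,175), brush (390,150). I'll back the arm off for an unobstructed final check.

```bash
python3 -m creep '[{"x":-25,"y":-10,"z":45,"rx":0,"ry":0,"rz":0,"fingers":82},{"x":-45,"y":-20,"z":90,"rx":0,"ry":0,"rz":0,"fingers":82},{"x":-60,"y":-20,"z":128,"rx":0,"ry":0,"rz":0,"fingers":82},{"x":-60,"y":-20,"z":128,"rx":0,"ry":0,"rz":0,"fingers":82},{"x":-60,"y":-20,"z":128,"rx":0,"ry":0,"rz":0,"fingers":82}]'
python3 - <<'E'
from h import *
g=cam("scene");crop(g,160,150,470,330,2.5,'pics/s25.png')
g=cam("top");crop(g,95,120,345,265,3.2,'pics/t25.png')
E
```

```text
time_s: 31.85
ee_pos: [398.9, 0.1, 244.1]
tool_rot: [0.631, 0.321, -0.32, -0.63]
ft_force: [-0.3, -0.3, -0.1]
width: 82.4
```

View pics/s25.png

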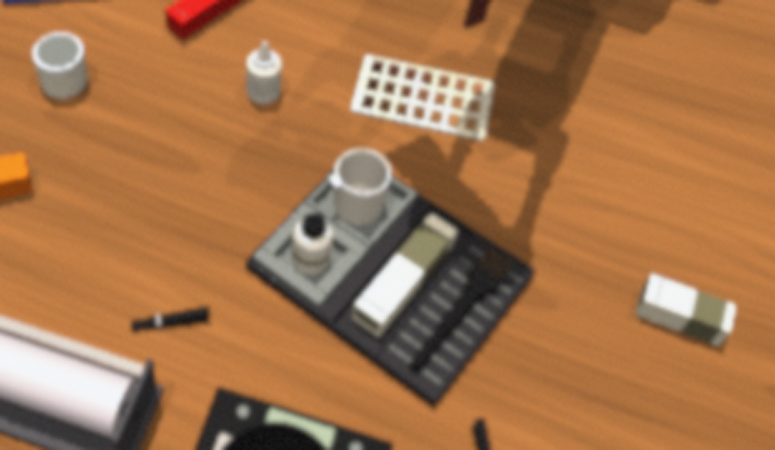

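View pics/t25.png

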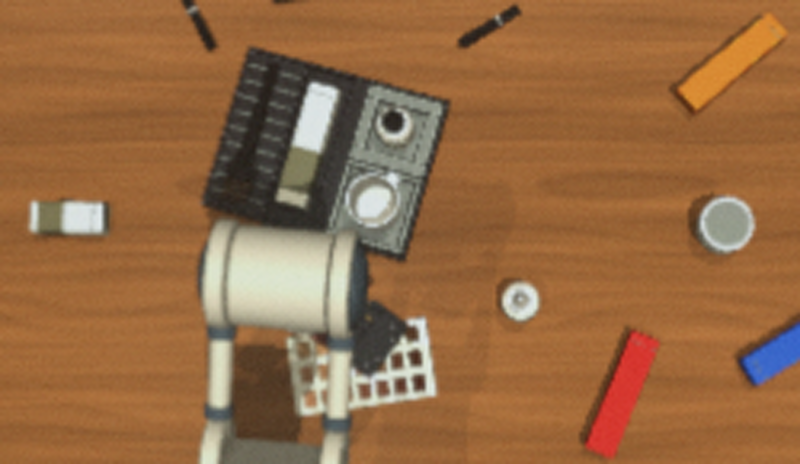

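The scene and top views show everything seated and upright, with the look-alikes at their original pixels: jar crop (726,224), nozzle bottle (520,300), short carton (68,218). Handing in.

```bash
python3 -c "
from cell import env,monitor
print(env.close_job(), monitor.read_state()['time_s'])"
```

```text
the job is handed in; nothing more can be done
the job is handed in; nothing more can be done
```

The tray is made up and the job is handed in, at about 32 s of the 115 s allowed. I placed things in the order asked: long carton in the channel, brush along the ribbed bed, flat-capped bottle in the small pocket, beaker in the large pocket. Each was lowered until the wrist felt about 5–7 N of contact, then released.

**Final checks:**
- **Placing:** the last wrist, scene and top pictures show all four seated, the carton and brush along their bays, and the bottle and beaker upright.
- **Look-alikes:** the short carton, nozzle bottle and jar are at the same pixels as at the start.
- **Gripper:** it is open and clear of everything.

**Small disagreements:**
- **Positions:** the coarse top-camera positions differed from the wrist measurements by up to about 6 mm, so I used the wrist values.
- **Beaker:** the wrist read about 6 N while I closed on the beaker on the counter. It returned to zero on lifting and the beaker had not shifted in the grip.

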